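# Unload the capped bucket of a swing-out centrifuge

## Robot

A 6-joint arm with a two-finger parallel gripper is mounted at the origin on a cart in front of the work surface, level with it; the furniture and walls round the work are solid. World frame = base frame: x ahead of the robot, y to its left, z up, the work surface at z = 0. Lengths are in m, angles in rad, forces in N, time in s.
With the tool pointing down it reaches from about 0.35 to 0.775 m from the base axis. Payload 5.5 kg.
Tool frame: the origin (TCP) lies at the very end of the fingers, on their centre line; the grasp point (between the pads) lies 19 mm behind it; x points along the fingers, y is the direction in which the jaws open and shut, and the axes are right-handed (so a half turn about x gives the same grasp; the last joint's range is limited). The gripper opens to 85 mm and grips with 20 to 120 N. Pads are 22 mm wide; open, the fingers measure 114 mm over their backs; the gripper's body (76 mm by 85 mm) begins 54 mm behind the grasp point. The pads swing forward as they close: fully open they stand 13 mm farther back than shut.
Start: joints at [1.022, 0.313, 0.046, 1.304, 0, 1.431], TCP at [0.229, 0.528, 0.209] pointing down, gripper open.
Joint ranges: [-2.76, 2.76], [-0.86, 1.69], [-1.03, 1.26], [-2.2, 2.34], [-1.47, 1.5], [-3.14, 3.14]. Speed limits (rad/s): [2.57, 2.57, 3.14, 3.14, 3.14, 3.14].

## Interface

Orientations are given as a unit quaternion [w, x, y, z].
In Python, from workcell import env gives the robot as it stands.
- The arm moves only by the tool drive_tool, never from a script. Its argument "plan" is a list that holds one entry, the list of rows, each a list of 7 numbers: the shift along the tool's x, y, z in cm, then the turn, a rotation vector about the tool's x, y, z in degrees, then the opening, from 0 (shut) to 1 (fully open). In form: [[[tx, ty, tz, wx, wy, wz, fingers], ...]]. A call has exactly 5 rows; each row shifts and turns the commanded pose from where the row before left it, along the tool's axes as they then stand; what a row does not reach is not made up. A row lasts 1/12 s, in which the tool goes at most 41.7 mm and 7.16 degrees, less where a joint would pass 70% of its speed; a pose out of reach is approached as far as the arm can. A call with a gripper value outside its range is refused whole. The fingers move at their own pace and stop on an object; "squeeze" is the grip in N (left out, the last holds). Time passes only in rows, so rows that do not move let the fingers close, or fill a call up. It gives the time, the measured TCP pose, the force and the opening at its end, in the units of the state.
- env.get_state(): the state, without advancing time (a new reading comes with each control period).
- env.read_camera(name): name is "scene" or "top" or "wrist"; returns the picture (420x560x3 uint8, red, green, blue); there is no depth.
- env.camera_model(name): a dict with "camera_matrix" (3x3 intrinsics, pixels), "camera_from_world" (4x4, takes a point from world to camera coordinates); the wrist camera has in their place "T_tool_cam" (4x4, takes a point from camera to tool coordinates, whose origin is the TCP and whose axes are the tool frame's). Camera axes: x right, y down, z forward; pixel columns grow to the right and rows downward; lengths in m; the calibration is good to about 2 mm. The wrist camera is an equidistant fisheye: a pixel r from the principal point sees the ray r / f radians off the axis. A picture is of the moment at which its call begins: read the wrist's pose just before it. camera_model takes no time and is no camera call.
- env.hand_in(): hands the job in, once; it reports no verdict.
The state is a dict: "clock": time; "joint_pos": joint angles; "qvel": joint speeds; "tau": joint torques, N m; "tcp_pos": TCP position; "orientation": TCP orientation; "wrist_force": force on the tool from outside, world axes, zero at the start; "ft_torque": the same for the moment, N m; "finger_gap": finger opening in m.
Only numpy, scipy, OpenCV 4.12 (cv2) and the standard library are available. Lean on these libraries where they do the work, as an engineer would, in place of code of your own. Each camera call takes 0.05 s, during which the arm holds its last target.

## Task

The spin is over: take the loose cap off the capped bucket hanging in the centrifuge and lay it in the steel tray, knob up. Then lift that bucket straight up off its pivot pins, keeping it upright, and stand it in the tray beside its cap. Set both down gently rather than dropping them, do not knock the open centrifuge lid that leans over the rotor, and leave the open balance bucket hanging where it is.

Things in the scene. Friction and masses are not known exactly. Their poses are not given: they have to be found in the camera images.
- centrifuge: White bench centrifuge, fixed, 330 (x) x 325 (y) mm, flat deck 140 mm above the worktop with a round open bowl 282 mm across; bowl floor 42 mm above the worktop. Origin: centre of its underside, on the rotor's axis; its front with two black dials faces -x of its own frame.
- lid: Round white domed centrifuge lid, 300 mm across, rigid, hinged behind the bowl and open at 55 degrees, so it leans over the bowl's rear half. A hand upright over a bucket strikes it; lean the hand 25 degrees or more towards the centrifuge's front. Origin on the hinge line, 163 mm behind the rotor's axis, 152 mm above the worktop; axes as the centrifuge's.
- lid_lip (a point): Front edge of the open lid, middle of its grey lip (80 mm wide), the lid's highest part, almost straight above the rotor's axis. The lid runs from here back and down to its hinge.
- rotor: Swing-out rotor, locked still. Origin on its axis at pin height, 120 mm above the worktop. Bucket places at y = +75 and -75 mm. Two arms (9 mm thick, 194 mm along y, tops 8 mm above the pins) at x = +-40.5 mm carry 8 mm pins along x, pointing inwards, one each side of a bucket. Hub 20 mm in radius, 14 mm above the pins. Beside a bucket's rim along y: 30 mm free towards the hub, 40 mm outwards.
- bucket: Capped bucket, loose, at either place: round aluminium cup 90 mm high, outside diameter 50 mm over its top 26 mm (47 below), about 0.3 kg, four tubes fast inside below the rim. Origin: centre of its flat underside, z up. Hanging, its rim is 152 mm above the worktop; lifted 78 mm it clears the deck. Grip it round the rim from outside, closing along the rotor's y (the ears are at its x sides).
- bucket_pivot (a point): Point on the bucket's axis 58 mm above its underside, where it pivots. At x = +-24 to 31.5 mm an ear, 21 mm wide, top 10 mm above this point, has a notch 11 mm wide and 15 mm deep, open downwards, that hangs on the rotor's pin: the bucket swings about x and comes free when lifted more than 15 mm straight up.
- cap: Loose grey cap on that bucket, 35 g, held by its weight alone. Origin: centre of its underside, z up. Spigot 40 mm in diameter (z 0 to 8 mm) in the bucket's 44 mm mouth, flange 55 mm in diameter (z 8 to 15.5), round grip knob 22 mm in diameter (z 15.5 to 47). On the bucket its origin is 82 mm above the bucket's origin.
- balance_bucket: The same bucket without a cap, hanging at the other place, with two tubes fast inside; it only balances the rotor and stays. Origin and axes as for the bucket.
- tray: Flat stainless tray on the worktop to the right of the centrifuge, fixed, 200 (x) x 170 (y) mm, rim 18 mm high (21 mm with its rolled edge), walls 2 mm, floor 2 mm thick. Origin: centre of its underside.
- tray_floor (a point): Centre of the tray's inner floor, 2 mm above the worktop; axes along the tray's.

How it is judged:
On the way, in this order (a step that is already met when the one before it is completed fails the run):
1. the cap lies in the tray, knob up and let go, and the bucket still hangs on its pins (x of cap in the frame of tray_floor between -0.085 and 0.085 m and y of cap in the frame of tray_floor between -0.07 and 0.07 m and z of cap in the frame of tray_floor below 0.005 m and angle between cap's own z axis and vertical below 0.15 rad and contact force between the fingers and cap below 0.1 N and distance of bucket from where it was at the start of the episode below 0.015 m), for 0.2 s.
2. the bucket is lifted off its pins and clear above the deck (height (world z) of bucket above 0.142 m and angle between bucket's own z axis and vertical below 0.35 rad), for 0.1 s.
At the end, for the whole second after the job is handed in: Bucket and cap stand in the tray, released and at rest: centres within 85 mm (tray x) and 70 mm (y) of its centre, undersides within 5 mm of its floor, bucket upright within 0.1 rad, cap knob up within 0.15 rad; the balance bucket still hangs, within 15 mm of its start (x of bucket in the frame of tray_floor between -0.085 and 0.085 m and y of bucket in the frame of tray_floor between -0.07 and 0.07 m and z of each of bucket, cap in the frame of tray_floor below 0.005 m and angle between bucket's own z axis and vertical below 0.1 rad and linear speed of each of bucket, cap below 0.02 m/s and x of cap in the frame of tray_floor between -0.085 and 0.085 m and y of cap in the frame of tray_floor between -0.07 and 0.07 m and angle between cap's own z axis and vertical below 0.15 rad and distance of balance_bucket from where it was at the start of the episode below 0.015 m); the robot touches nothing.
It fails at once if the bucket is tipped by more than 25 degrees (angle between bucket's own z axis and vertical above 0.44 rad).
It fails at once if the open centrifuge lid is knocked (more than 8 N) (contact force between anything else and lid above 8 N).
It fails at once if the balance bucket is lifted or knocked off its pins (distance of balance_bucket from where it was at the start of the episode above 0.03 m).
It fails at once if the bucket is dropped (not held and moving faster than 0.5 m/s) (contact force between the fingers and bucket below 0.05 N and linear speed of bucket above 0.5 m/s).
It fails at once if the cap is dropped (not held and moving faster than 0.5 m/s) (contact force between the fingers and cap below 0.05 N and linear speed of cap above 0.5 m/s).
It also fails if it takes over 72 s, if anything falls off the work surface, if the arm or the gripper's body presses on something with over 40 N, if the wrist force passes 120 N, or if a joint passes its speed limit or range.

## Working session

There is one attempt and no reset: what is moved stays moved. The work goes in short steps, Python scripts to look and compute and a tool call to move; the robot and the scene stay as the last step left them, time stands still between calls to the robot, and variables do not carry over. Pictures are saved under pics/ and viewed, and the job is handed in when it is done.

Besides the shell and the picture viewer there is one more tool, called after "Emit:" in YAML: its name, and indented under it one key for each argument. drive_tool: Moves the arm, as the interface text tells. Its arguments: {"type":"object","properties":{"plan":{"type":"array","items":{"type":"array","items":{"type":"array","items":{"type":"number"}}}},"squeeze":{"type":"number"}},"required":["plan"]}

```bash
mkdir -p pics; ls; python3 - <<'E'
from workcell import env
import cv2,numpy as np
print(env.get_state())
for n in ("scene","top","wrist"):
    print(n,env.camera_model(n))
    cv2.imwrite(f"pics/{n}0.png",env.read_camera(n)[:,:,::-1])
E
```

```text
pics
{'clock': 0.0, 'joint_pos': array([ 1.02242927e+00,  3.13987189e-01,  4.49312357e-02,  1.30362398e+00,
       -7.56950850e-06,  1.43117891e+00]), 'qvel': array([-0.00083808,  0.00073397, -0.00107624,  0.00127799,  0.00021945,
        0.0007402 ]), 'tau': array([ 9.77147538e-04, -4.80626178e+01,  2.98531741e+01,  1.94885029e-02,
       -2.05115334e-04,  3.59995715e-05]), 'tcp_pos': array([0.22825228, 0.5271163 , 0.20819693]), 'orientation': array([ 0.69216814,  0.14288297,  0.69261228, -0.14413866]), 'wrist_force': array([ 0.45114727, -1.04604158, -0.01206643]), 'ft_torque': array([ 0.02762143,  0.02781845, -0.03009757]), 'finger_gap': 0.08518118162355602}
scene {'camera_matrix': array([[429.69079342,   0.        , 274.9950974 ],
       [  0.        , 429.69079342, 214.24168189],
       [  0.        ,   0.        ,   1.        ]]), 'camera_from_world': array([[ 0.90435186, -0.42663835, -0.0112884 , -0.43727833],
       [-0.3249619 , -0.67119839, -0.66625257,  0.47963958],
       [ 0.27667214,  0.60619505, -0.74564072,  0.85799273],
       [ 0.        ,  0.        ,  0.        ,  
[... 389 characters left out ...]
 [ 1.88448953e-01,  1.07951127e-04, -9.82082981e-01,
         1.24808752e+00],
       [ 0.00000000e+00,  0.00000000e+00,  0.00000000e+00,
         1.00000000e+00]])}
wrist {'camera_matrix': array([[325.1922621 ,   0.        , 275.19910356],
       [  0.        , 325.1922621 , 210.04190358],
       [  0.        ,   0.        ,   1.        ]]), 'T_tool_cam': array([[-6.77205026e-04, -3.20283510e-01,  9.47321495e-01,
        -1.66777458e-01],
       [ 9.99999097e-01, -1.31652539e-03,  2.69753239e-04,
         8.32493312e-04],
       [ 1.16077529e-03,  9.47320822e-01,  3.20284112e-01,
        -8.25612108e-02],
       [ 0.00000000e+00,  0.00000000e+00,  0.00000000e+00,
         1.00000000e+00]])}
```

View pics/scene0.png

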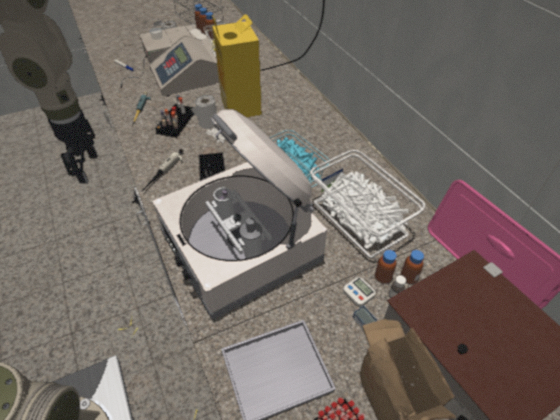

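View pics/top0.png

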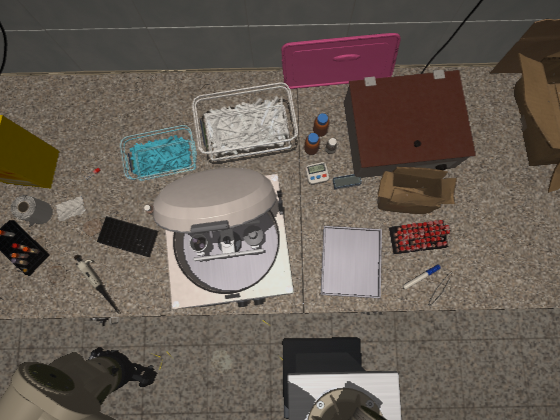

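View pics/wrist0.png

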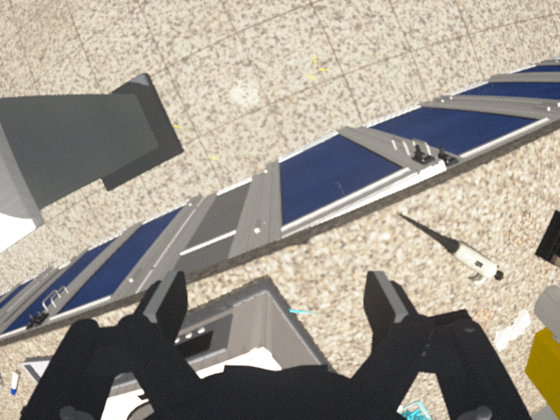

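```bash
python3 - <<'E'
import cv2
t=cv2.imread("pics/top0.png")
cv2.imwrite("pics/top0c.png",cv2.resize(t[165:310,150:300],None,fx=4,fy=4,interpolation=cv2.INTER_CUBIC))
cv2.imwrite("pics/top0t.png",cv2.resize(t[215:305,310:390],None,fx=6,fy=6,interpolation=cv2.INTER_CUBIC))
s=cv2.imread("pics/scene0.png")
cv2.imwrite("pics/scene0c.png",cv2.resize(s[160:320,150:330],None,fx=4,fy=3.7,interpolation=cv2.INTER_CUBIC))
E
```

```text
(no output)
```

View pics/top0c.png

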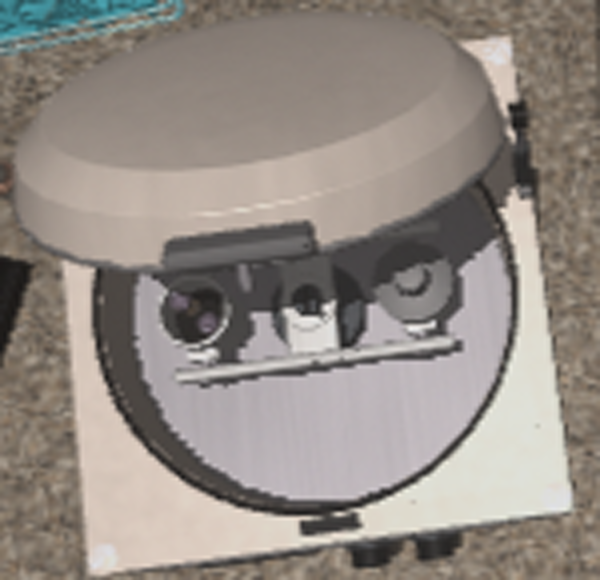

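View pics/top0t.png

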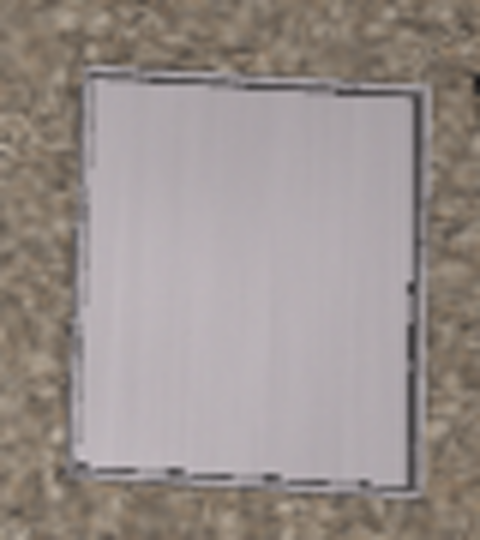

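View pics/scene0c.png

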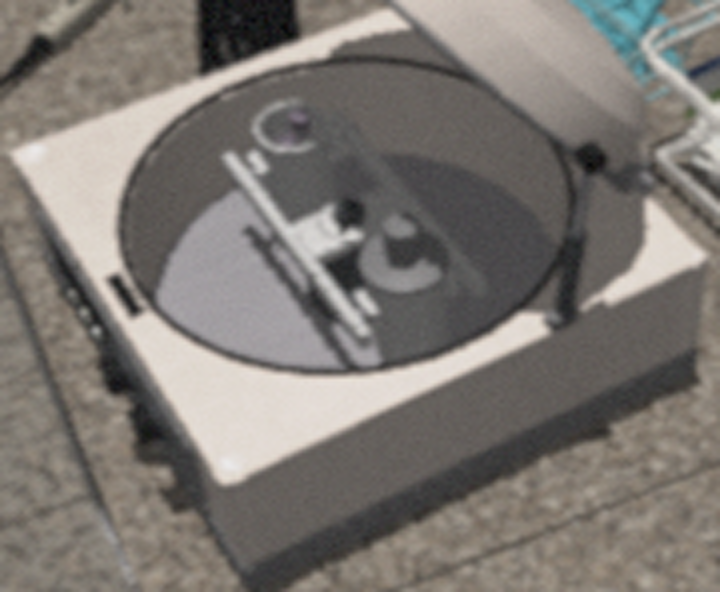

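```bash
cat > h.py <<'E'
import numpy as np, cv2
from scipy.optimize import least_squares
from scipy.spatial.transform import Rotation as R
from workcell import env
def proj(n,P):
    m=env.camera_model(n);P=np.atleast_2d(P);T=m["camera_from_world"];K=m["camera_matrix"]
    c=P@T[:3,:3].T+T[:3,3];u=c@K.T;return u[:,:2]/u[:,2:]
def unproj(n,uv,z):
    m=env.camera_model(n);T=m["camera_from_world"];K=m["camera_matrix"];uv=np.atleast_2d(uv)
    d=np.c_[uv,np.ones(len(uv))]@np.linalg.inv(K).T@T[:3,:3];o=-T[:3,:3].T@T[:3,3]
    return o+d*((z-o[2])/d[:,2])[:,None]
def tcp():
    s=env.get_state();q=s["orientation"];return s["tcp_pos"],R.from_quat(np.r_[q[1:],q[0]]),s
def wproj(P,pose=None):
    m=env.camera_model("wrist");p,r=pose or tcp()[:2];T=m["T_tool_cam"]
    t=(np.atleast_2d(P)-p)@r.as_matrix();c=(t-T[:3,3])@T[:3,:3]
    th=np.arctan2(np.hypot(c[:,0],c[:,1]),c[:,2]);ph=np.arctan2(c[:,1],c[:,0]);K=m["camera_matrix"]
    return np.c_[K[0,2]+K[0,0]*th*np.cos(ph),K[1,2]+K[1,1]*th*np.sin(ph)]
def fr(c,P):
    x,y,a=c;P=np.atleast_2d(P);ca,sa=np.cos(a),np.sin(a)
    return np.c_[x+ca*P[:,0]-sa*P[:,1],y+sa*P[:,0]+ca*P[:,1],P[:,2]]
E
python3 - <<'E'
from h import *
C=[(-.165,.1625,.14),(-.165,-.1625,.14),(.165,-.1625,.14)]
top=np.array([(90,573),(570,510),(507,38)])/4+[150,165]
sc=np.array([(12,155),(222,485),(708,258)])/[4,3.7]+[150,160]
print(unproj("top",top,.14)); print(unproj("scene",sc,.14))
def f(c):return np.r_[(proj("top",fr(c,C))-top).ravel(),(proj("scene",fr(c,C))-sc).ravel()]
r=least_squares(f,[.5,.3,0]);print(r.x,r.fun.round(1))
c=r.x
def f2(p):return np.r_[(proj("top",[[*p]])-(np.array([412,278])/4+[150,165])).ravel(),(proj("scene",[[*p]])-(np.array([405,230])/[4,3.7]+[150,160])).ravel()]
k=least_squares(f2,[.5,.3,.19]);print("knob",k.x,k.fun);
print("pred cap", fr(c,[[0,-.075,.191],[0,.075,.152],[0,0,.134]]), proj("top",fr(c,[[0,-.075,.191],[0,-.075,.1595],[0,.075,.152]])),proj("scene",fr(c,[[0,-.075,.191],[0,-.075,.1595],[0,.075,.152]])))
T=[(.1,.085,.021),(.1,-.085,.021),(-.1,-.085,.021),(-.1,.085,.021)]
tt=np.array([(88,68),(428,88),(424,494),(72,476)])/6+[310,215]
def g(c):return (proj("top",fr(c,T))-tt).ravel()
r=least_squares(g,[.5,-.1,0]);print("tray",r.x,r.fun.round(1))
# lid lip
hinge=fr(c,[[.163,0,.152]]);print("lip pred",fr(c,[[.163-.3*np.cos(np.radians(55)),0,.152+.3*np.sin(np.radians(55))]]))
E
```

```text
[[0.34670879 0.46023733 0.14      ]
 [0.38128514 0.14110552 0.14      ]
 [0.70700948 0.17729906 0.14      ]]
[[0.34687372 0.45590739 0.14      ]
 [0.38216305 0.13918012 0.14      ]
 [0.70940146 0.17545366 0.14      ]]
[0.52773335 0.31858471 0.1112723 ] [-0.6  0.4  0.9 -0.2  0.7 -1.  -1.  -1.3 -0.1  0.2  0.1 -0. ]
knob [0.53564641 0.24158355 0.18642704] [ 0.18317652 -0.97127765 -0.85827695  0.22581596]
pred cap [[0.53606156 0.24404854 0.191     ]
 [0.51940514 0.39312088 0.152     ]
 [0.52773335 0.31858471 0.134     ]] [[252.12178063 233.16592506]
 [252.94954875 234.6829419 ]
 [197.96003962 242.30282853]] [[250.03885285 220.34872133]
 [250.75260089 228.92045201]
 [222.74975101 193.5403539 ]]
tray [ 0.46790067 -0.04026197 -0.07472792] [ 0.1  0.2 -0.1 -0.1 -0.3  0.1  0.2 -0.2]
lip pred [[0.51871653 0.31757723 0.39774561]]
```

```bash
cat >> h.py <<'E'
CEN=[0.5277,0.3186,0.1113]; TRAY=[.4679,-.0403,-.0747]
def want(th=35,yaw=CEN[2]):
    t=np.radians(th);X=np.array([np.sin(t),0,-np.cos(t)]);Y=np.array([0,1.,0]);M=np.c_[X,Y,np.cross(X,Y)]
    return R.from_euler("z",yaw)*R.from_matrix(M)
def delta(goal,rot=None):
    p,r,s=tcp(); print("now",p.round(4),"t",round(float(s["clock"]),2),"gap",round(float(s["finger_gap"]),4))
    print("shift tool cm",(r.inv().apply(np.array(goal)-p)*100).round(2))
    if rot is not None: print("turn deg",(r.inv()*rot).as_rotvec(degrees=True).round(2))
    if rot is not None: print("shift in goal axes cm",(rot.inv().apply(np.array(goal)-p)*100).round(2))
E
python3 - <<'E'
from h import *
p,r,s=tcp();print(r.as_matrix().round(3))
w=want();print(w.as_matrix().round(3))
cap=fr(CEN,[[0,-.075,.144]])[0]
g=cap+[0,0,.039]; goal=g+w.apply([.019,0,0]); pre=goal+w.apply([-.1,0,0]);print(goal,pre)
delta(pre,w)
w2=w*R.from_euler("x",180,degrees=True);print((r.inv()*w2).as_rotvec(degrees=True))
E
```

```text
[[-0.001  0.397  0.918]
 [-0.001  0.918 -0.397]
 [-1.    -0.001 -0.   ]]
[[ 0.57  -0.111  0.814]
 [ 0.064  0.994  0.091]
 [-0.819  0.     0.574]]
[0.5468608  0.2452745  0.16743611] [0.48985805 0.23890376 0.24935132]
now [0.2283 0.5273 0.2084] t 0.15 gap 0.0852
shift tool cm [ -4.08 -16.07  35.46]
turn deg [-28.83 -34.23   9.17]
shift in goal axes cm [  9.72 -31.56  21.01]
[144.13556432  12.18646247  45.4899547 ]
```

Emit:
drive_tool:
  plan:
    - [[-2,0,0,-4.12,-4.89,1.31,0.6],[-2,0,0,-4.12,-4.89,1.31,0.6],[-2,0,0,-4.12,-4.89,1.31,0.6],[0,0,0,-4.12,-4.89,1.31,0.6],[0,0,0,-4.12,-4.89,1.31,0.6]]
  squeeze: 30

```text
clock: 0.57
tcp_pos: [0.2235, 0.5294, 0.2709]
orientation: [0.845, 0.024, 0.534, -0.004]
wrist_force: [0.7, 0.8, -0.3]
finger_gap: 0.0511
```

Emit:
drive_tool:
  plan:
    - [[0,-1,0,-4.12,-4.89,1.31,0.6],[0,-1,0,-4.12,-4.89,1.31,0.6],[0,-1,0,0,0,0,0.6],[0,-1,0,0,0,0,0.6],[0,0,0,0,0,0,0.6]]

```text
clock: 0.98
tcp_pos: [0.2257, 0.4869, 0.2688]
orientation: [0.886, -0.025, 0.461, 0.049]
wrist_force: [0.9, 0.6, 1.0]
finger_gap: 0.0513
```

```bash
python3 - <<'E'
from h import *
delta([.43,.23,.30],want())
print(tcp()[2]["joint_pos"])
E
```

```text
now [0.2257 0.4869 0.2688] t 0.98 gap 0.0513
shift tool cm [  7.43 -27.77  16.15]
turn deg [-0.13 -0.01 -0.03]
shift in goal axes cm [  7.45 -27.8   16.09]
[ 1.30934218  0.04140002 -0.29390045  0.98530977 -0.5631707   1.12745118]
```

Emit:
drive_tool:
  plan:
    - [[0,-3,1,0,0,0,0.6],[0,-3,1,0,0,0,0.6],[0,-3,1,0,0,0,0.6],[0,-3,1,0,0,0,0.6],[0,-3,1,0,0,0,0.6]]

```text
clock: 1.4
tcp_pos: [0.2845, 0.3434, 0.2985]
orientation: [0.886, -0.024, 0.461, 0.049]
wrist_force: [1.1, 0.0, 0.3]
finger_gap: 0.0511
```

Emit:
drive_tool:
  plan:
    - [[1,-3,2,0,0,0,0.6],[1,-3,2,0,0,0,0.6],[2,-3,2,0,0,0,0.6],[2,-2,2,0,0,0,0.6],[1.4,-1.8,3,0,0,0,0.6]]

```text
clock: 1.82
tcp_pos: [0.4301, 0.2286, 0.2995]
orientation: [0.886, -0.024, 0.461, 0.049]
wrist_force: [-0.1, 0.8, -0.9]
finger_gap: 0.051
```

Emit:
drive_tool:
  plan:
    - [[0,0,0,0,0,0,0.6],[0,0,0,0,0,0,0.6],[0,0,0,0,0,0,0.6],[0,0,0,0,0,0,0.6],[0,0,0,0,0,0,0.6]]

```text
clock: 2.23
tcp_pos: [0.4282, 0.2322, 0.2993]
orientation: [0.886, -0.026, 0.461, 0.051]
wrist_force: [1.2, -0.2, 0.3]
finger_gap: 0.0515
```

```bash
cat > look.py <<'E'
from h import *
import sys
n=sys.argv[1]
p,r,s=tcp(); im=env.read_camera("wrist")[:,:,::-1]
np.savez(f"pics/{n}.npz",p=p,q=r.as_quat())
cv2.imwrite(f"pics/{n}.png",cv2.resize(im,None,fx=1.42,fy=1.42,interpolation=cv2.INTER_CUBIC)); cv2.imwrite(f"pics/{n}_raw.png",im)
print(p.round(4),s["joint_pos"].round(3),s["wrist_force"].round(1),s["clock"],s["finger_gap"])
E
python3 look.py w1
```

```text
[0.4282 0.2322 0.2993] [ 0.462 -0.346 -0.579  0.755 -0.196  0.29 ] [ 1.2 -0.2  0.3] 2.2333 0.0514975988538871
```

View pics/w1.png

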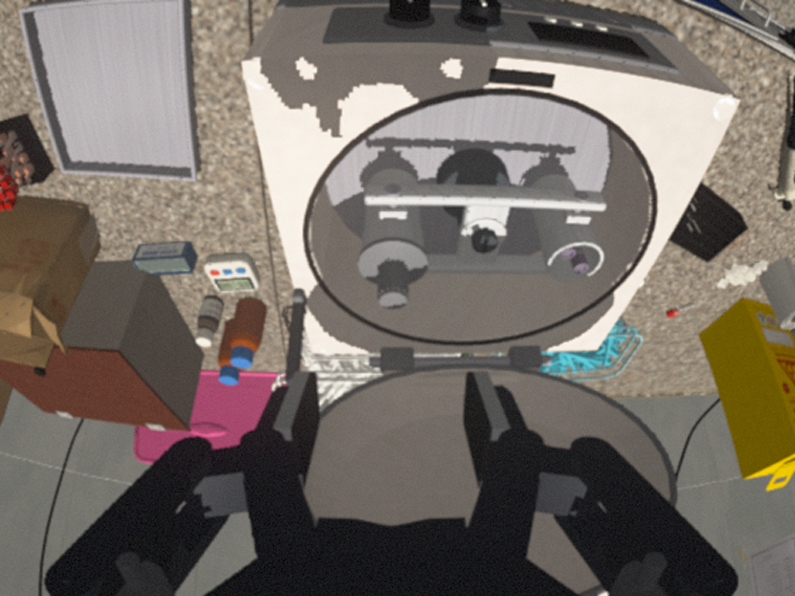

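```bash
python3 - <<'E'
from h import *
d=np.load("pics/w1.npz");pose=(d["p"],R.from_quat(d["q"]))
def t(k):return np.arange(0,2*np.pi,.1)
a=t(0)
def circ(x,y,z,r):return fr(CEN,np.c_[x+r*np.cos(a),y+r*np.sin(a),np.full(len(a),z)])
im=cv2.imread("pics/w1_raw.png");S=5;x0,y0=200,90
c=cv2.resize(im[y0:y0+130,x0:x0+160-0+80],None,fx=3.3,fy=3.3,interpolation=cv2.INTER_CUBIC)
for P,col in ((circ(0,-.075,.191,.011),(0,0,255)),(circ(0,-.075,.1595,.0275),(0,255,0)),(circ(0,.075,.152,.025),(255,0,0)),(circ(0,0,.14,.141),(0,255,255)),(circ(0,0,.134,.02),(255,0,255))):
    for u in wproj(P,pose): cv2.circle(c,tuple(int(v) for v in (u+.5-[x0,y0])*3.3),1,col,-1)
cv2.imwrite("pics/w1c.png",c)
E
```

```text
(no output)
```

View pics/w1c.png

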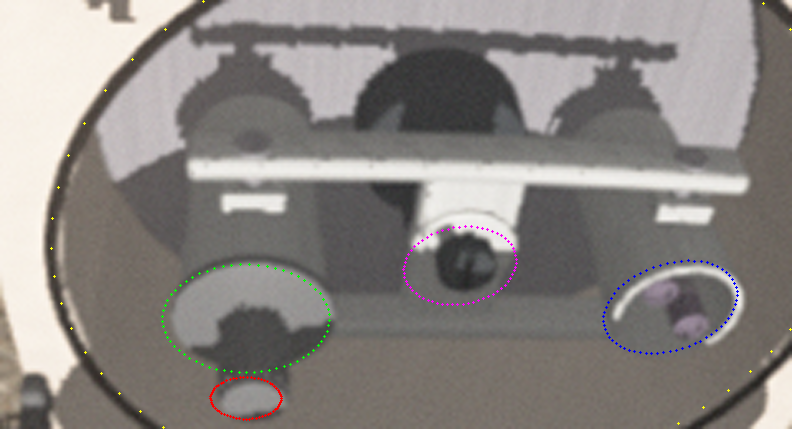

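```bash
python3 - <<'E'
from h import *
w=want();cap=fr(CEN,[[0,-.0745,.144]])[0]
goal=cap+[0,0,.039]+w.apply([.019,0,0]);print(goal)
delta(goal,w)
E
```

```text
[0.54680526 0.2457714  0.16743611]
now [0.4281 0.2323 0.2992] t 2.28 gap 0.051
shift tool cm [17.65 -0.03  2.21]
turn deg [ 0.07  0.04 -0.14]
shift in goal axes cm [17.65  0.02  2.23]
```

Emit:
drive_tool:
  plan:
    - [[2,0,1.1,0,0,0,0.6],[2.5,0,1.1,0,0,0,0.6],[2.5,0,0,0,0,0,0.6],[2.5,0,0,0,0,0,0.6],[0,0,0,0,0,0,0.6]]

```text
clock: 2.7
tcp_pos: [0.4996, 0.2398, 0.2291]
orientation: [0.884, -0.026, 0.463, 0.05]
wrist_force: [-0.6, 0.1, 0.3]
finger_gap: 0.0513
```

```bash
python3 look.py w2; python3 - <<'E'
from h import *
w=want();cap=fr(CEN,[[0,-.0745,.144]])[0]
goal=cap+[0,0,.039]+w.apply([.019,0,0])
delta(goal,w)
d=np.load("pics/w2.npz");pose=(d["p"],R.from_quat(d["q"]))
a=np.arange(0,2*np.pi,.1)
def circ(x,y,z,r):return fr(CEN,np.c_[x+r*np.cos(a),y+r*np.sin(a),np.full(len(a),z)])
im=cv2.imread("pics/w2_raw.png");x0,y0=160,150;S=3
c=cv2.resize(im[y0:y0+190,x0:x0+250],None,fx=S,fy=S,interpolation=cv2.INTER_CUBIC)
for P,col in ((circ(0,-.075,.191,.011),(0,0,255)),(circ(0,-.075,.1595,.0275),(0,255,0)),(circ(0,0,.134,.02),(255,0,255))):
    for u in wproj(P,pose): cv2.circle(c,tuple(int(v) for v in (u+.5-[x0,y0])*S),1,col,-1)
cv2.imwrite("pics/w2c.png",c)
E
```

```text
[0.4996 0.2398 0.2291] [ 0.396 -0.178 -0.639  0.524 -0.16   0.234] [-0.6  0.1  0.3] 2.7 0.05129315949572629
now [0.4992 0.2397 0.2308] t 2.75 gap 0.0514
shift tool cm [7.94 0.07 0.33]
turn deg [ 0.08 -0.26 -0.04]
shift in goal axes cm [7.94 0.07 0.29]
```

View pics/w2c.png

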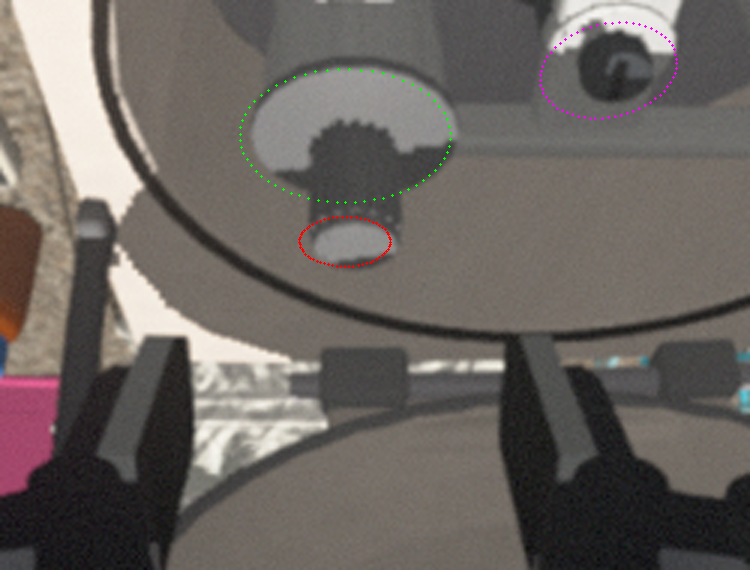

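Emit:
drive_tool:
  plan:
    - [[1.6,0.2,0.3,0,0,0,0.6],[1.6,0,0,0,0,0,0.6],[1.6,0,0,0,0,0,0.6],[1.6,0,0,0,0,0,0.6],[1.5,0,0,0,0,0,0.6]]

```text
clock: 3.17
tcp_pos: [0.5483, 0.2482, 0.1724]
orientation: [0.886, -0.025, 0.46, 0.051]
wrist_force: [0.2, 1.2, 0.3]
finger_gap: 0.051
```

```bash
python3 look.py w3; python3 - <<'E'
from h import *
w=want();cap=fr(CEN,[[0,-.073,.144]])[0]
goal=cap+[0,0,.039]+w.apply([.019,0,0])
delta(goal,w)
s=env.read_camera("scene")[:,:,::-1]
cv2.imwrite("pics/s3.png",cv2.resize(s[130:320,130:340],None,fx=3.5,fy=3.1,interpolation=cv2.INTER_CUBIC))
E
```

```text
[0.5483 0.2482 0.1724] [ 0.369 -0.038 -0.677  0.334 -0.145  0.212] [0.2 1.2 0.3] 3.1667 0.05101522377592492
now [0.5482 0.2476 0.1696] t 3.22 gap 0.0514
shift tool cm [ 0.09 -0.02 -0.26]
turn deg [ 0.04 -0.02 -0.09]
shift in goal axes cm [ 0.09 -0.02 -0.26]
```

View pics/w3.png

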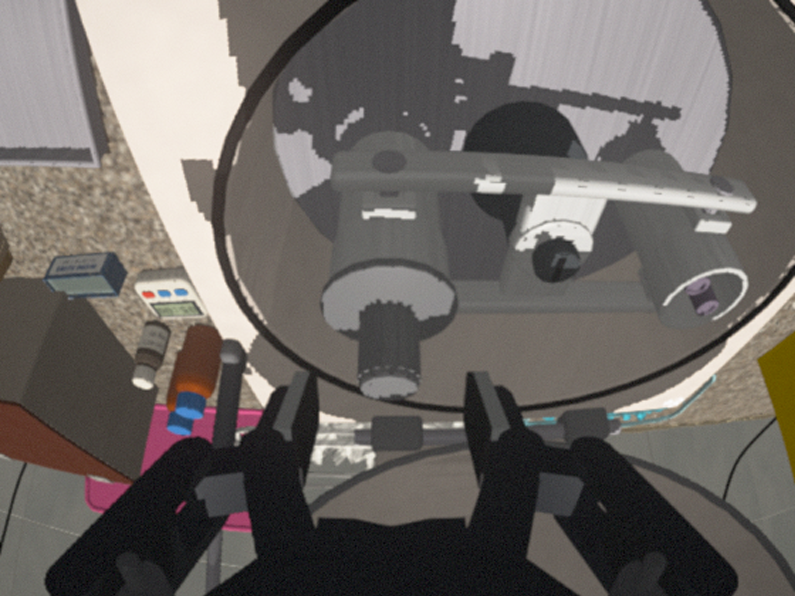

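View pics/s3.png

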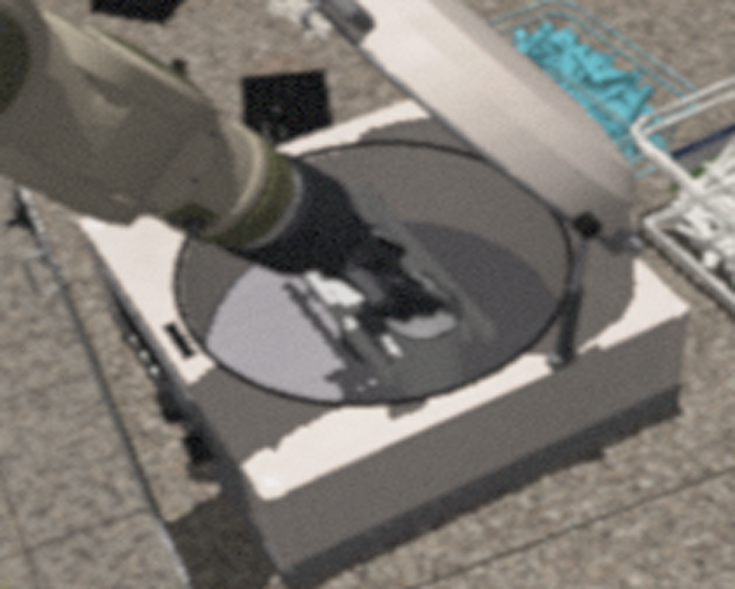

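```bash
python3 - <<'E'
from h import *
p,r,s=tcp()
im=env.read_camera("scene")[:,:,::-1];x0,y0,S=205,190,8
c=cv2.resize(im[y0:y0+70,x0:x0+90],None,fx=S,fy=S,interpolation=cv2.INTER_CUBIC)
for y in(-.0255,.0255):
  for x,col in((0,(0,0,255)),(-.019,(0,255,0)),(-.036,(255,0,0))):
    for z in(-.011,.011):
      u=proj("scene",p+r.apply([x,y,z]))[0];cv2.circle(c,tuple(int(v) for v in (u+.5-[x0,y0])*S),3,col,-1)
cv2.imwrite("pics/s4.png",c)
im=env.read_camera("top")[:,:,::-1];x0,y0=215,195
c=cv2.resize(im[y0:y0+70,x0:x0+90],None,fx=S,fy=S,interpolation=cv2.INTER_CUBIC)
for y in(-.0255,.0255):
  for x,col in((0,(0,0,255)),(-.019,(0,255,0)),(-.036,(255,0,0))):
    for z in(-.011,.011):
      u=proj("top",p+r.apply([x,y,z]))[0];cv2.circle(c,tuple(int(v) for v in (u+.5-[x0,y0])*S),3,col,-1)
cv2.imwrite("pics/t4.png",c)
E
```

```text
(no output)
```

View pics/s4.png

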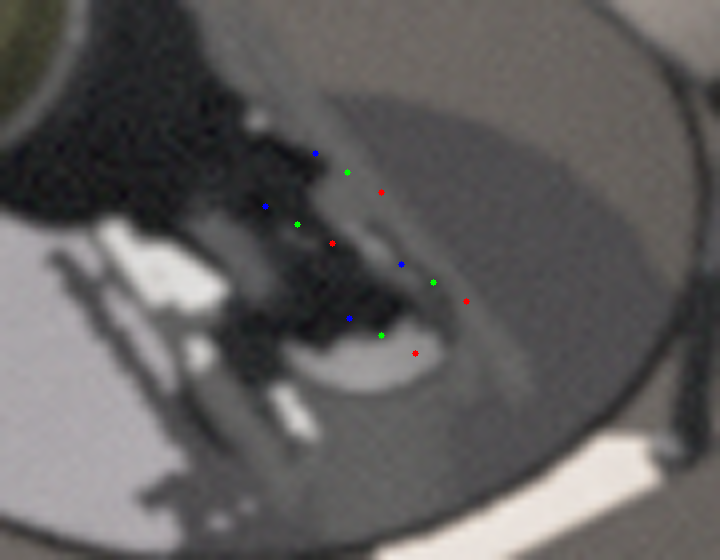

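View pics/t4.png

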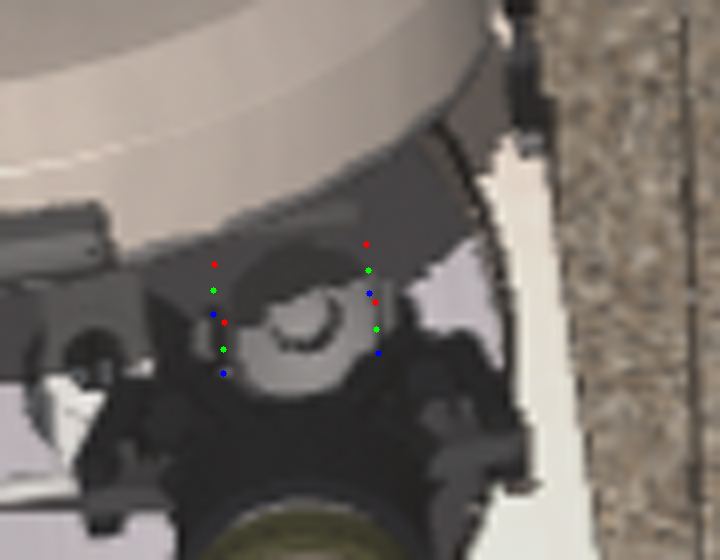

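Emit:
drive_tool:
  plan:
    - [[0,0,0,0,0,0,0.38],[0,0,0,0,0,0,0.38],[0,0,0,0,0,0,0.38],[0,0,0,0,0,0,0.38],[0,0,0,0,0,0,0.38]]

```text
clock: 3.78
tcp_pos: [0.5483, 0.2468, 0.1717]
orientation: [0.886, -0.025, 0.46, 0.05]
wrist_force: [0.6, 0.3, 0.6]
finger_gap: 0.0323
```

```bash
python3 look.py w4; python3 - <<'E'
import cv2
im=cv2.imread("pics/w4_raw.png")
cv2.imwrite("pics/w4c.png",cv2.resize(im[180:330,175:375],None,fx=4,fy=4,interpolation=cv2.INTER_CUBIC))
E
```

```text
[0.5483 0.2468 0.1717] [ 0.367 -0.038 -0.677  0.334 -0.145  0.212] [0.6 0.3 0.6] 3.7833 0.032346689282021064
```

View pics/w4c.png

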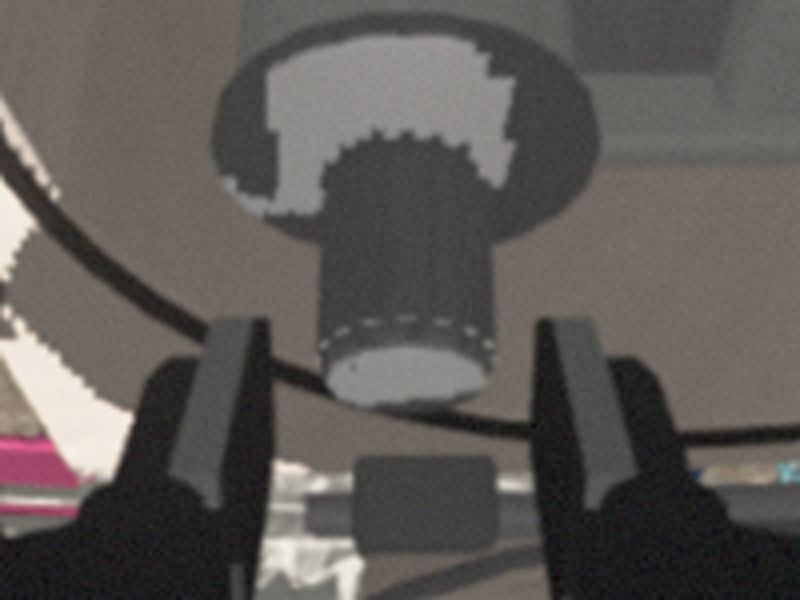

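Emit:
drive_tool:
  plan:
    - [[0.2,0,0,0,0,0,0.4],[0.2,0,0,0,0,0,0.4],[0.2,0,0,0,0,0,0.4],[0.2,0,0,0,0,0,0.4],[0,0,0,0,0,0,0.4]]

```text
clock: 4.25
tcp_pos: [0.5528, 0.2471, 0.1638]
orientation: [0.886, -0.025, 0.461, 0.049]
wrist_force: [-0.4, 0.5, 0.4]
finger_gap: 0.0341
```

```bash
python3 look.py w5; python3 - <<'E'
import cv2
im=cv2.imread("pics/w5_raw.png")
cv2.imwrite("pics/w5c.png",cv2.resize(im[180:330,175:375],None,fx=4,fy=4,interpolation=cv2.INTER_CUBIC))
E
```

```text
[0.5528 0.2471 0.1638] [ 0.364 -0.021 -0.681  0.314 -0.143  0.209] [-0.4  0.5  0.4] 4.25 0.03414168993685037
```

View pics/w5c.png

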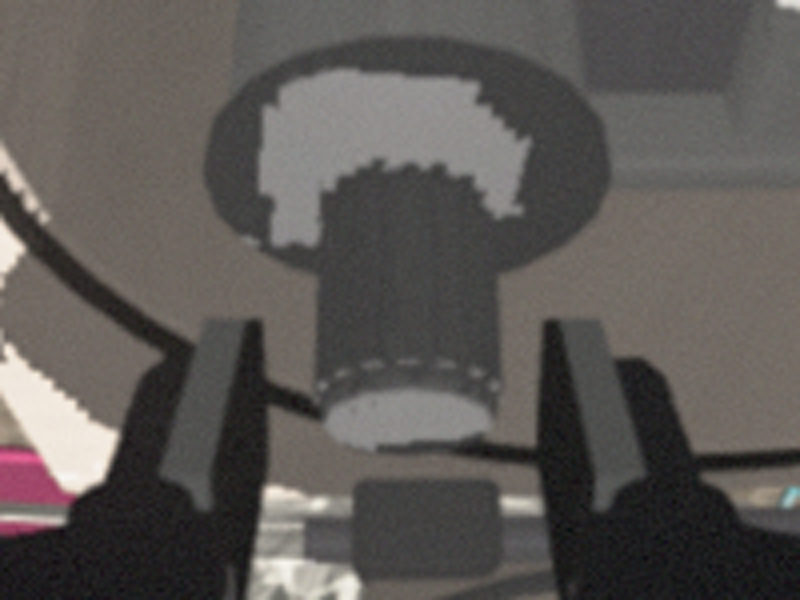

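Emit:
drive_tool:
  plan:
    - [[0.2,0,0,0,0,0,0.4],[0.2,0,0,0,0,0,0.4],[0.2,0,0,0,0,0,0.4],[0.2,0,0,0,0,0,0.4],[0,0,0,0,0,0,0.4]]

```text
clock: 4.72
tcp_pos: [0.5574, 0.2477, 0.1574]
orientation: [0.886, -0.025, 0.461, 0.05]
wrist_force: [-0.2, 0.6, 0.1]
finger_gap: 0.034
```

```bash
python3 look.py w6; python3 - <<'E'
import cv2
im=cv2.imread("pics/w6_raw.png")
cv2.imwrite("pics/w6c.png",cv2.resize(im[180:330,175:375],None,fx=4,fy=4,interpolation=cv2.INTER_CUBIC))
E
```

```text
[0.5574 0.2477 0.1574] [ 0.362 -0.005 -0.684  0.295 -0.142  0.207] [-0.2  0.6  0.1] 4.7167 0.03396528619914309
```

View pics/w6c.png

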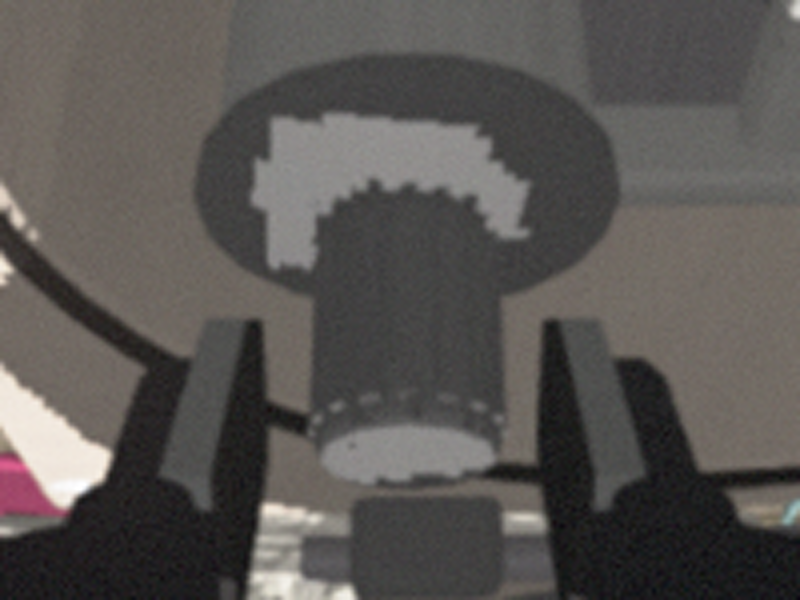

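Emit:
drive_tool:
  plan:
    - [[0.2,0.02,0,0,0,0,0.4],[0.2,0.02,0,0,0,0,0.4],[0.2,0.02,0,0,0,0,0.4],[0.2,0,0,0,0,0,0.4],[0.2,0,0,0,0,0,0.4]]

```text
clock: 5.18
tcp_pos: [0.5632, 0.249, 0.1496]
orientation: [0.886, -0.025, 0.461, 0.05]
wrist_force: [-0.9, 0.4, -0.4]
finger_gap: 0.0339
```

Emit:
drive_tool:
  plan:
    - [[0,0,0,0,0,0,0.2],[0,0,0,0,0,0,0.1],[0,0,0,0,0,0,0],[0,0,0,0,0,0,0],[0,0,0,0,0,0,0]]
  squeeze: 30

```text
clock: 5.6
tcp_pos: [0.563, 0.249, 0.1498]
orientation: [0.886, -0.025, 0.461, 0.05]
wrist_force: [-0.2, 0.2, 0.1]
finger_gap: 0.021
```

```bash
python3 look.py w7; python3 - <<'E'
import cv2
im=cv2.imread("pics/w7_raw.png")
cv2.imwrite("pics/w7c.png",cv2.resize(im[180:330,175:375],None,fx=4,fy=4,interpolation=cv2.INTER_CUBIC))
E
```

```text
[0.563  0.249  0.1498] [ 0.36   0.014 -0.687  0.272 -0.141  0.206] [-0.2  0.2  0.1] 5.6 0.021042818961710164
```

View pics/w7c.png

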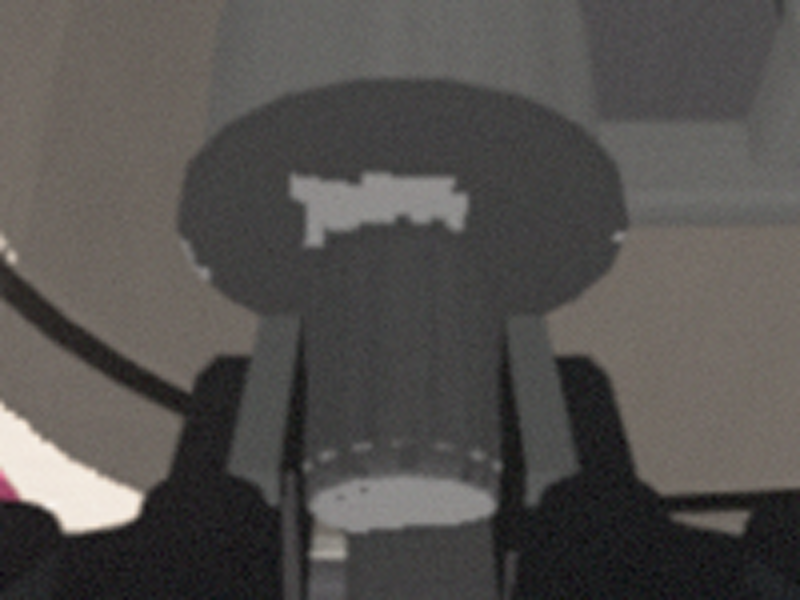

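Emit:
drive_tool:
  plan:
    - [[-0.2,0,0.14,0,0,0,0],[-0.4,0,0.28,0,0,0,0],[-0.6,0,0.42,0,0,0,0],[-0.8,0,0.3,0,0,0,0],[-1,0,0,0,0,0,0]]

```text
clock: 6.07
tcp_pos: [0.5559, 0.2482, 0.1825]
orientation: [0.886, -0.025, 0.46, 0.05]
wrist_force: [0.7, 0.5, 0.3]
finger_gap: 0.0211
```

```bash
python3 look.py w8; python3 - <<'E'
from h import *
s=env.read_camera("scene")[:,:,::-1]
cv2.imwrite("pics/s8.png",cv2.resize(s[130:320,130:340],None,fx=3.5,fy=3.1,interpolation=cv2.INTER_CUBIC))
E
```

```text
[0.5559 0.2482 0.1825] [ 0.364 -0.036 -0.646  0.362 -0.144  0.209] [0.7 0.5 0.3] 6.0667 0.02106657706176603
```

View pics/w8.png

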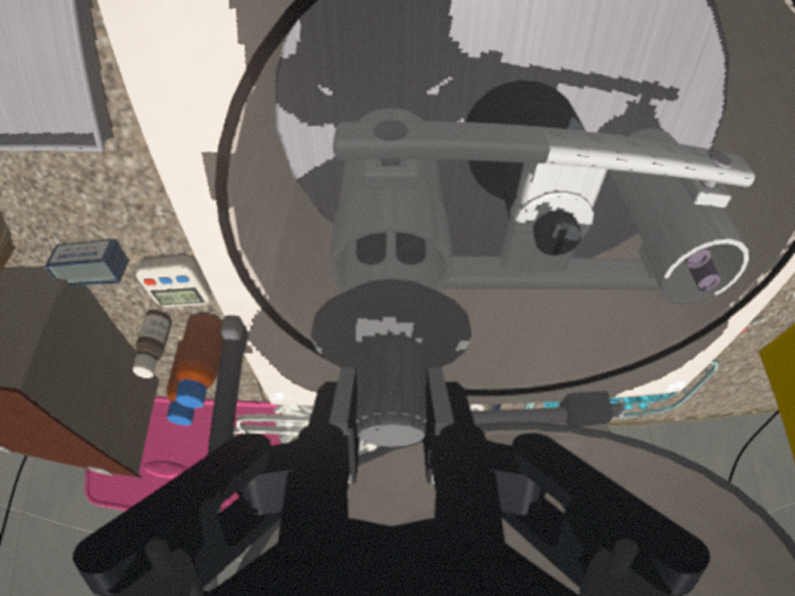

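View pics/s8.png

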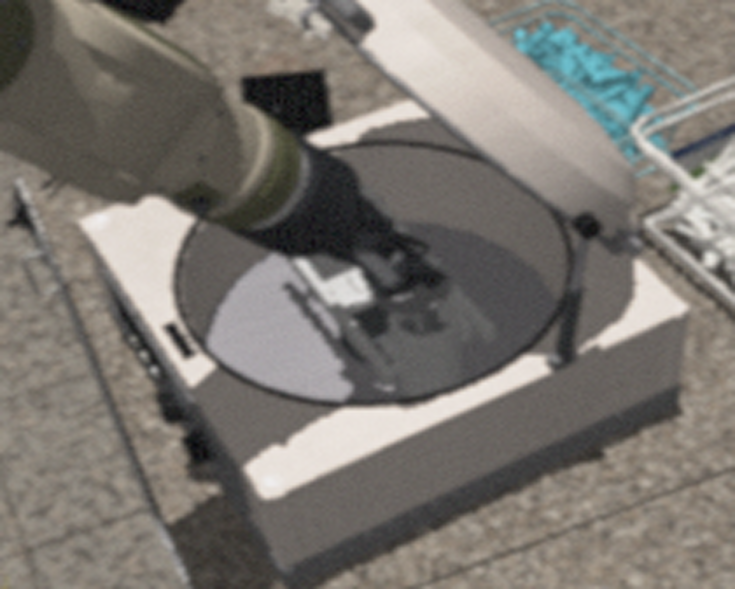

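```bash
cat >> h.py <<'E'
OFFCAP=fr(CEN,[[0,-.073,.144]])[0]-np.array([.563,.249,.1498])
E
python3 - <<'E'
from h import *
print(OFFCAP)
tgt=fr(TRAY,[[.035,-.042,.002]])[0]
g=tgt-OFFCAP; print(tgt,g)
delta(g+[0,0,.2],want()); delta(g,want())
E
```

```text
[-0.02719186 -0.00294832 -0.0058    ]
[ 0.49966791 -0.08479494  0.002     ] [ 0.52685978 -0.08184663  0.0078    ]
now [0.5557 0.2486 0.1837] t 6.17 gap 0.021
shift tool cm [ -5.8  -32.51  -3.92]
turn deg [-0.05  0.25 -0.11]
shift in goal axes cm [ -5.73 -32.52  -3.97]
now [0.5557 0.2486 0.1837] t 6.17 gap 0.021
shift tool cm [ 10.53 -32.55 -15.46]
turn deg [-0.05  0.25 -0.11]
shift in goal axes cm [ 10.66 -32.52 -15.44]
```

Emit:
drive_tool:
  plan:
    - [[-2,0,0,0,0,0,0],[-2,0,0,0,0,0,0],[-2,0,0,0,0,0,0],[-2,0,0,0,0,0,0],[-1,-1,0,0,0,0,0]]

```text
clock: 6.58
tcp_pos: [0.5045, 0.2335, 0.2572]
orientation: [0.886, -0.025, 0.459, 0.051]
wrist_force: [0.4, 1.4, -0.4]
finger_gap: 0.0209
```

Emit:
drive_tool:
  plan:
    - [[0,-2,0,0,0,0,0],[0,-2.5,0,0,0,0,0],[0,-2.5,0,0,0,0,0],[0,-2.5,0,0,0,0,0],[0,-2.5,0,0,0,0,0]]

```text
clock: 7.0
tcp_pos: [0.5179, 0.1123, 0.2548]
orientation: [0.886, -0.025, 0.46, 0.05]
wrist_force: [-0.2, 0.6, -0.1]
finger_gap: 0.021
```

Emit:
drive_tool:
  plan:
    - [[0,-2.5,0,0,0,0,0],[0,-2.5,0,0,0,0,0],[0,-2.5,0,0,0,0,0],[0,-2.5,0,0,0,0,0],[0,-2.5,0,0,0,0,0]]

```text
clock: 7.42
tcp_pos: [0.5319, -0.0123, 0.2546]
orientation: [0.886, -0.025, 0.46, 0.049]
wrist_force: [0.9, 0.7, -1.2]
finger_gap: 0.0211
```

Emit:
drive_tool:
  plan:
    - [[0,-2.5,0,0,0,0,0],[0,-2.5,0,0,0,0,0],[0,-2,0,0,0,0,0],[0,0,0,0,0,0,0],[0,0,0,0,0,0,0]]

```text
clock: 7.83
tcp_pos: [0.5398, -0.0818, 0.2541]
orientation: [0.886, -0.024, 0.461, 0.049]
wrist_force: [-0.2, 0.4, 0.0]
finger_gap: 0.0208
```

```bash
python3 look.py w9; python3 - <<'E'
from h import *
tgt=fr(TRAY,[[.035,-.042,.002]])[0]
delta(tgt-OFFCAP,want())
print(want().inv().apply([0,0,-1]))
E
```

```text
[ 0.5398 -0.0818  0.2541] [-0.498 -0.213 -0.592  0.669  0.334 -0.516] [-0.2  0.4  0. ] 7.8333 0.02079278516891003
now [ 0.5396 -0.0808  0.254 ] t 7.88 gap 0.0211
shift tool cm [ 1.942e+01 -1.000e-02 -1.518e+01]
turn deg [-0.1   0.02 -0.05]
shift in goal axes cm [ 19.43   0.03 -15.17]
[ 0.81915204  0.         -0.57357644]
```

View pics/w9.png

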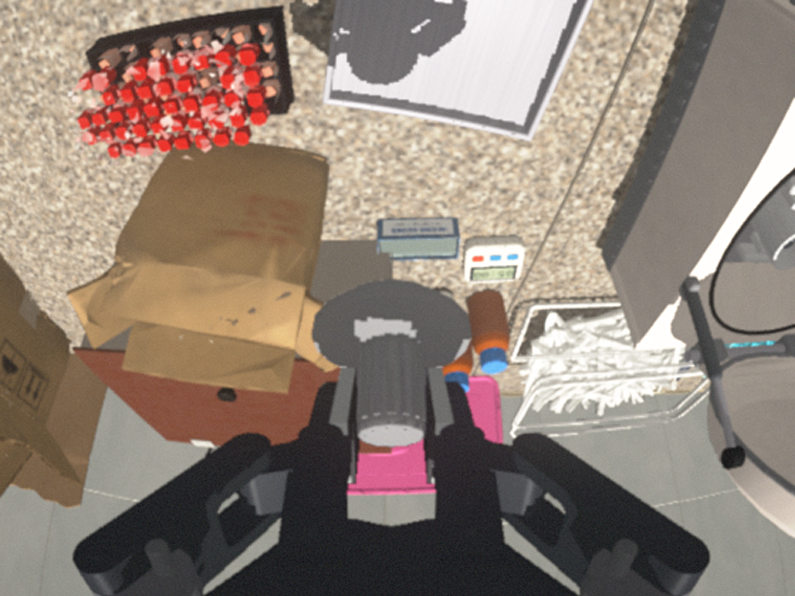

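Emit:
drive_tool:
  plan:
    - [[2.6,0,-2.1,0,0,0,0],[2.6,0,-2.1,0,0,0,0],[2.6,0,-2.1,0,0,0,0],[2.6,0,-2.1,0,0,0,0],[2.6,0,-2.1,0,0,0,0]]

```text
clock: 8.3
tcp_pos: [0.5283, -0.0801, 0.0868]
orientation: [0.886, -0.026, 0.46, 0.05]
wrist_force: [1.5, -0.2, -1.2]
finger_gap: 0.0207
```

Emit:
drive_tool:
  plan:
    - [[2,0,-1.5,0,0,0,0],[1,0,-0.8,0,0,0,0],[0,0,0,0,0,0,0],[0,0,0,0,0,0,0],[0,0,0,0,0,0,0]]

```text
clock: 8.72
tcp_pos: [0.5282, -0.0816, 0.0511]
orientation: [0.886, -0.026, 0.46, 0.05]
wrist_force: [0.1, -0.3, 0.8]
finger_gap: 0.021
```

```bash
python3 look.py w10; python3 - <<'E'
from h import *
tgt=fr(TRAY,[[.035,-.042,.002]])[0]
delta(tgt-OFFCAP,want())
s=env.read_camera("scene")[:,:,::-1]
cv2.imwrite("pics/s10.png",cv2.resize(s[280:420,180:360],None,fx=4,fy=4,interpolation=cv2.INTER_CUBIC))
E
```

```text
[ 0.5282 -0.0816  0.0511] [-0.515  0.024 -0.977  0.052  0.345 -0.535] [ 0.1 -0.3  0.8] 8.7167 0.021009275808737737
now [ 0.5286 -0.082   0.0516] t 8.77 gap 0.0213
shift tool cm [ 3.49  0.04 -2.67]
turn deg [ 0.07  0.21 -0.01]
shift in goal axes cm [ 3.5   0.04 -2.65]
```

View pics/s10.png

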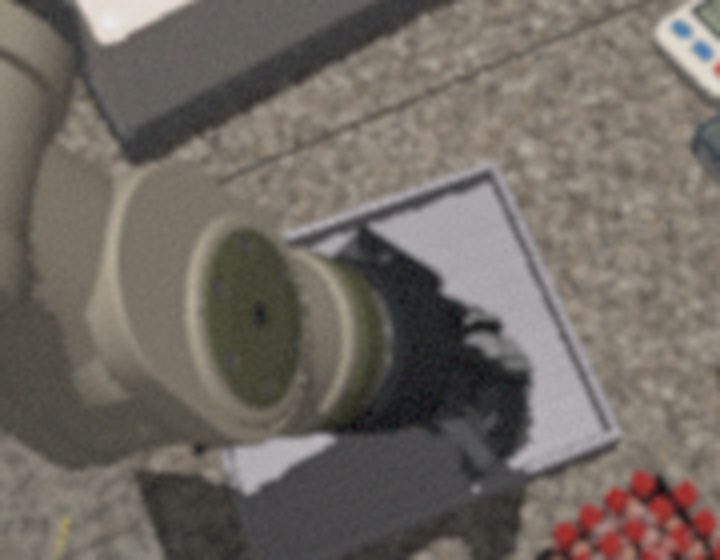

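View pics/w10.png

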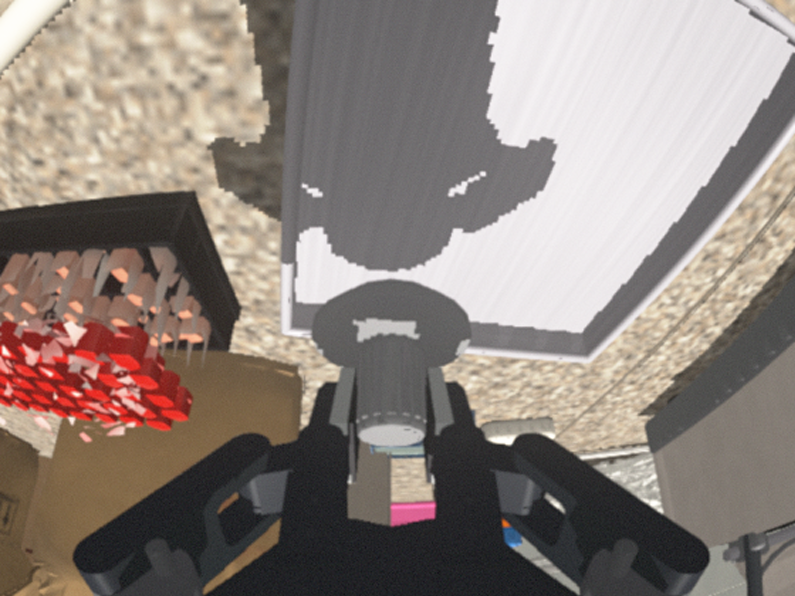

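Emit:
drive_tool:
  plan:
    - [[0.7,0,1,0,0,0,0],[0.8,0,1.1,0,0,0,0],[0,0,0,0,0,0,0],[0,0,0,0,0,0,0],[0,0,0,0,0,0,0]]

```text
clock: 9.23
tcp_pos: [0.553, -0.0787, 0.0494]
orientation: [0.886, -0.025, 0.461, 0.05]
wrist_force: [0.7, 0.1, -0.2]
finger_gap: 0.0213
```

```bash
python3 - <<'E'
from h import *
tgt=fr(TRAY,[[.06,-.042,.002]])[0]
delta(tgt-OFFCAP,want())
print(tcp()[2]["joint_pos"].round(3))
E
```

```text
now [ 0.553  -0.0787  0.0494] t 9.23 gap 0.0213
shift tool cm [ 3.31 -0.49 -2.53]
turn deg [-0.01  0.03 -0.09]
shift in goal axes cm [ 3.31 -0.48 -2.53]
[-0.475  0.07  -0.934  0.039  0.324 -0.498]
```

Emit:
drive_tool:
  plan:
    - [[0,0,0,4.1,0,-2.87,0],[0,0,0,4.1,0,-2.87,0],[0,0,0,4.1,0,-2.87,0],[0,0,0,0,0,0,0],[0,0,0,0,0,0,0]]

```text
clock: 9.65
tcp_pos: [0.5523, -0.0779, 0.0491]
orientation: [0.885, 0.034, 0.461, -0.065]
wrist_force: [0.2, -0.3, -0.6]
finger_gap: 0.0211
```

```bash
python3 - <<'E'
from h import *
tgt=fr(TRAY,[[.06,-.042,.002]])[0]
w=want(35,CEN[2]-np.radians(15))
off=R.from_euler("z",-15,degrees=True).apply(OFFCAP)
delta(tgt-off,w)
print(tcp()[2]["joint_pos"].round(3))
E
```

```text
now [ 0.5523 -0.0779  0.0491] t 9.65 gap 0.0211
shift tool cm [ 3.45 -1.3  -2.26]
turn deg [ 0.14 -0.02 -0.19]
shift in goal axes cm [ 3.46 -1.29 -2.26]
[-0.354  0.05  -0.978 -0.057  0.119 -0.17 ]
```

Emit:
drive_tool:
  plan:
    - [[0,0,0,-5,0,3.5,0],[0,0,0,-5,0,3.5,0],[0,0,0,-5,0,3.5,0],[0,0,0,-5,0,3.5,0],[0,0,0,-5,0,3.5,0]]

```text
clock: 10.07
tcp_pos: [0.5525, -0.0796, 0.0499]
orientation: [0.871, -0.089, 0.452, 0.171]
wrist_force: [0.8, -0.2, -1.0]
finger_gap: 0.0211
```

```bash
python3 - <<'E'
from h import *
tgt=fr(TRAY,[[.06,-.042,.002]])[0]
w=want(35,CEN[2]+np.radians(15.5))
off=R.from_euler("z",15.5,degrees=True).apply(OFFCAP)
delta(tgt-off,w)
print(tcp()[2]["joint_pos"].round(3))
E
```

```text
now [ 0.5525 -0.0796  0.0499] t 10.07 gap 0.0211
shift tool cm [ 3.38  0.38 -2.52]
turn deg [ 0.28  0.18 -0.21]
shift in goal axes cm [ 3.39  0.38 -2.51]
[-0.572  0.132 -0.828  0.227  0.492 -0.863]
```

Emit:
drive_tool:
  plan:
    - [[0.8,0.2,-0.6,0,0,0,0],[0.8,0.2,-0.6,0,0,0,0],[0.8,0,-0.6,0,0,0,0],[0.4,0,-0.3,0,0,0,0],[0,0,0,0,0,0,0]]

```text
clock: 10.48
tcp_pos: [0.5494, -0.0759, 0.0133]
orientation: [0.871, -0.087, 0.453, 0.169]
wrist_force: [0.2, 0.6, 0.3]
finger_gap: 0.021
```

```bash
python3 look.py w11; python3 - <<'E'
from h import *
tgt=fr(TRAY,[[.06,-.042,.002]])[0]
w=want(35,CEN[2]+np.radians(15.5))
off=R.from_euler("z",15.5,degrees=True).apply(OFFCAP)
delta(tgt-off,w)
E
```

```text
[ 0.5494 -0.0759  0.0133] [-0.566  0.196 -0.881  0.108  0.486 -0.851] [0.2 0.6 0.3] 10.4833 0.020986717358164562
now [ 0.5498 -0.076   0.0141] t 10.53 gap 0.0212
shift tool cm [ 0.51 -0.06 -0.36]
turn deg [-0.05  0.05 -0.09]
shift in goal axes cm [ 0.51 -0.06 -0.36]
```

View pics/w11.png

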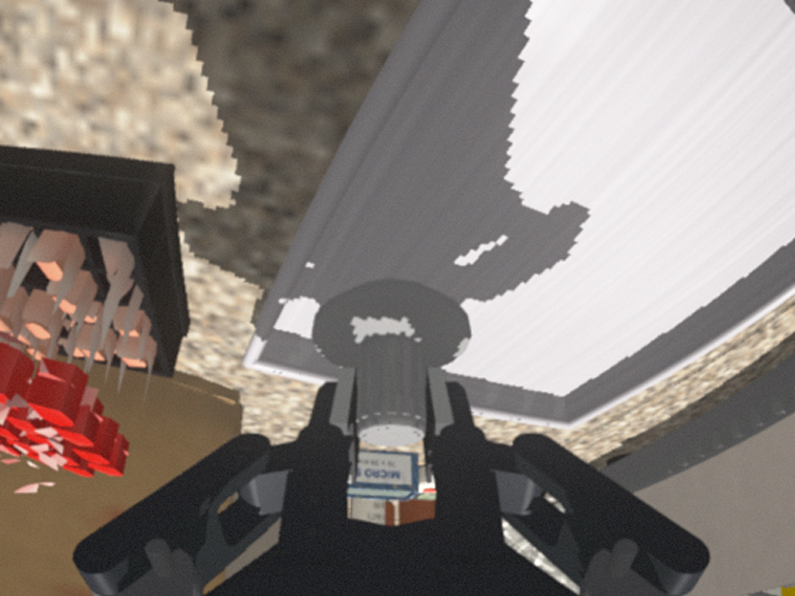

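Emit:
drive_tool:
  plan:
    - [[0.08,0,-0.06,0,0,0,0],[0.08,0,-0.06,0,0,0,0],[0.08,0,-0.06,0,0,0,0],[0.08,0,-0.06,0,0,0,0],[0.08,0,-0.06,0,0,0,0]]

```text
clock: 10.95
tcp_pos: [0.5503, -0.0758, 0.0098]
orientation: [0.871, -0.087, 0.453, 0.169]
wrist_force: [-0.7, -0.1, -1.0]
finger_gap: 0.0208
```

Emit:
drive_tool:
  plan:
    - [[0.08,0,-0.06,0,0,0,0],[0.04,0,-0.03,0,0,0,0],[0,0,0,0,0,0,0],[0,0,0,0,0,0,0],[0,0,0,0,0,0,0]]

```text
clock: 11.37
tcp_pos: [0.5501, -0.0758, 0.008]
orientation: [0.871, -0.087, 0.453, 0.169]
wrist_force: [-0.3, -0.9, -0.2]
finger_gap: 0.0211
```

```bash
python3 look.py w12; python3 - <<'E'
import cv2
im=cv2.imread("pics/w12_raw.png")
cv2.imwrite("pics/w12c.png",cv2.resize(im[150:330,175:375],None,fx=3.3,fy=3.3,interpolation=cv2.INTER_CUBIC))
E
```

```text
[ 0.5501 -0.0758  0.008 ] [-0.565  0.208 -0.887  0.087  0.486 -0.849] [-0.3 -0.9 -0.2] 11.3667 0.021057908479562053
```

View pics/w12c.png

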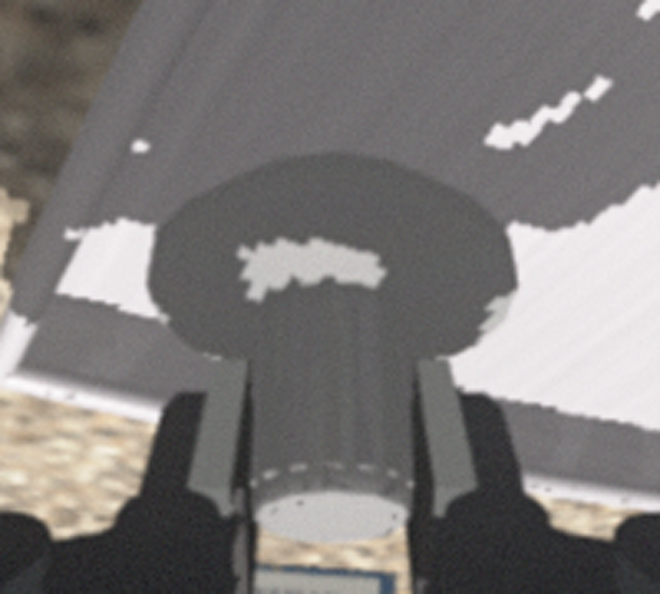

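Emit:
drive_tool:
  plan:
    - [[0.05,0,-0.03,0,0,0,0],[0.05,0,-0.03,0,0,0,0],[0.05,0,-0.03,0,0,0,0],[0,0,0,0,0,0,0],[0,0,0,0,0,0,0]]

```text
clock: 11.83
tcp_pos: [0.5507, -0.0757, 0.0078]
orientation: [0.872, -0.087, 0.452, 0.169]
wrist_force: [-11.2, -1.1, 16.8]
finger_gap: 0.0209
```

```bash
python3 - <<'E'
from h import *
for i in range(1):
    s=tcp()[2];print(s["tcp_pos"].round(4),s["wrist_force"].round(2),s["ft_torque"].round(2))
E
```

```text
[ 0.5507 -0.0757  0.0078] [-11.18  -1.08  16.77] [0.43 0.55 0.4 ]
```

Emit:
drive_tool:
  plan:
    - [[-0.05,0,0.03,0,0,0,0],[-0.03,0,0.02,0,0,0,0],[0,0,0,0,0,0,0.27],[0,0,0,0,0,0,0.35],[0,0,0,0,0,0,0.45]]

```text
clock: 12.25
tcp_pos: [0.5502, -0.0758, 0.0071]
orientation: [0.871, -0.087, 0.453, 0.169]
wrist_force: [0.1, -0.1, -0.2]
finger_gap: 0.0384
```

Emit:
drive_tool:
  plan:
    - [[0,0,0,0,0,0,0.45],[-0.5,0,0,0,0,0,0.45],[-1,0,0,0,0,0,0.45],[-1.5,0,0,0,0,0,0.45],[-1.5,0,0,0,0,0,0.45]]

```text
clock: 12.67
tcp_pos: [0.5253, -0.0851, 0.0441]
orientation: [0.871, -0.087, 0.453, 0.169]
wrist_force: [1.3, -0.2, -0.5]
finger_gap: 0.0385
```

```bash
python3 look.py w13
```

```text
[ 0.5253 -0.0851  0.0441] [-0.621  0.105 -0.875  0.232  0.506 -0.909] [ 1.3 -0.2 -0.5] 12.6667 0.03854037988284655
```

View pics/w13.png

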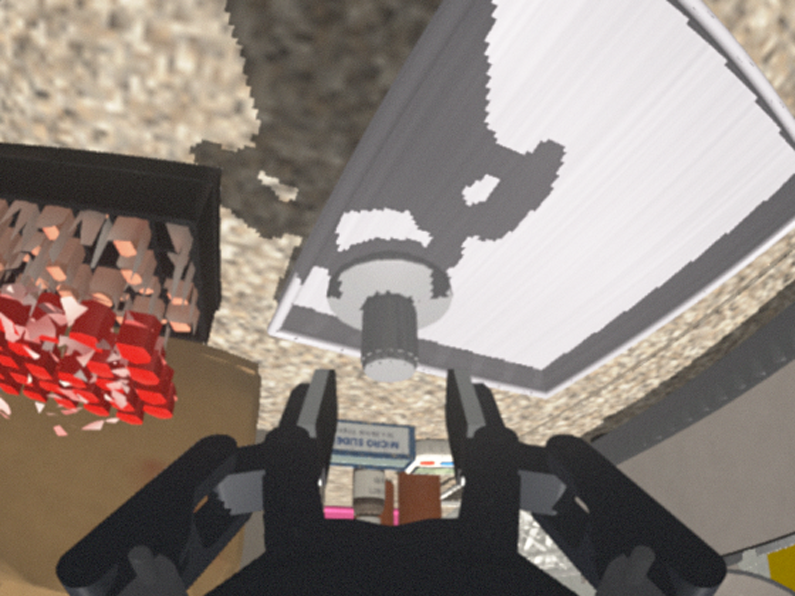

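Emit:
drive_tool:
  plan:
    - [[-3,0,0,0,0,0,0.8],[-3,0,0,0,0,0,0.8],[-2,0,2,5,0,-3.5,0.8],[-2,1,2,5,0,-3.5,0.8],[-2,1,2,2.7,0,-1.9,0.8]]

```text
clock: 13.13
tcp_pos: [0.503, -0.0753, 0.1777]
orientation: [0.886, -0.023, 0.46, 0.046]
wrist_force: [0.8, 0.4, -0.3]
finger_gap: 0.0679
```

```bash
cat >> h.py <<'E'
def bgoal(dz=0): return fr(CEN,[[.0287,-.073,.099+dz]])[0]
E
python3 - <<'E'
from h import *
w=want();print(bgoal())
delta(bgoal()+w.apply([-.14,0,0]),w); print(tcp()[2]["joint_pos"].round(3))
im=env.read_camera("top")[:,:,::-1]
cv2.imwrite("pics/t14.png",cv2.resize(im[215:305,300:400],None,fx=6,fy=6,interpolation=cv2.INTER_CUBIC))
E
```

```text
[0.56433056 0.2492394  0.099     ]
now [ 0.503  -0.0753  0.1777] t 13.13 gap 0.0679
shift tool cm [-2.09 31.59  3.2 ]
turn deg [-0.43  0.09  0.18]
shift in goal axes cm [-1.99 31.57  3.43]
[-0.532 -0.236 -0.804  0.489  0.35  -0.542]
```

View pics/t14.png

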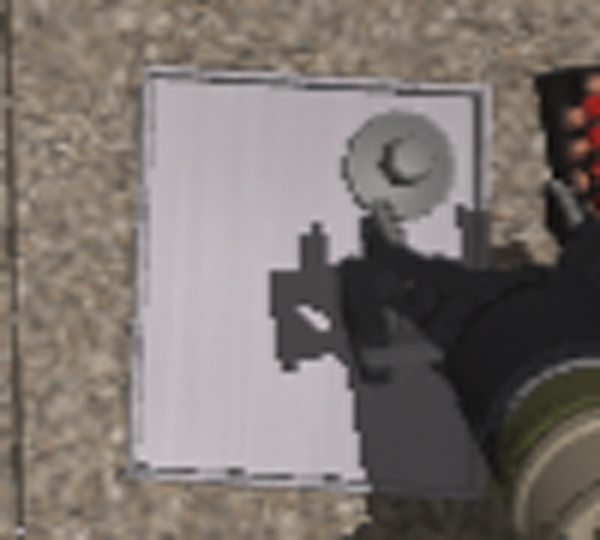

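Emit:
drive_tool:
  plan:
    - [[-2.5,0,1.7,0,0,0,0.8],[-2.5,1,1.7,0,0,0,0.8],[0,2.5,0,0,0,0,0.8],[0,3,0,0,0,0,0.8],[0,3,0,0,0,0,0.8]]

```text
clock: 13.6
tcp_pos: [0.4927, 0.0196, 0.2383]
orientation: [0.886, -0.025, 0.46, 0.049]
wrist_force: [0.0, 0.5, -0.8]
finger_gap: 0.0681
```

Emit:
drive_tool:
  plan:
    - [[0,3,0,0,0,0,0.8],[0,3,0,0,0,0,0.8],[0,3,0,0,0,0,0.8],[0,3,0,0,0,0,0.8],[0,3,0,0,0,0,0.8]]

```text
clock: 14.02
tcp_pos: [0.4752, 0.17, 0.2376]
orientation: [0.886, -0.025, 0.46, 0.05]
wrist_force: [1.1, 0.8, -0.1]
finger_gap: 0.0682
```

Emit:
drive_tool:
  plan:
    - [[0,3,0,0,0,0,0.8],[0,2.5,0,0,0,0,0.8],[0,1.5,0,0,0,0,0.8],[0,0,0,0,0,0,0.8],[0,0,0,0,0,0,0.8]]

```text
clock: 14.43
tcp_pos: [0.4675, 0.2388, 0.237]
orientation: [0.886, -0.026, 0.461, 0.051]
wrist_force: [1.1, 0.2, 0.5]
finger_gap: 0.0684
```

```bash
python3 look.py w15; python3 - <<'E'
from h import *
w=want()
delta(bgoal()+w.apply([-.08,0,0]),w); print(tcp()[2]["joint_pos"].round(3))
d=np.load("pics/w15.npz");pose=(d["p"],R.from_quat(d["q"]))
a=np.arange(0,2*np.pi,.1)
def circ(x,y,z,r):return fr(CEN,np.c_[x+r*np.cos(a),y+r*np.sin(a),np.full(len(a),z)])
im=cv2.imread("pics/w15_raw.png");x0,y0=160,110;S=3
c=cv2.resize(im[y0:y0+190,x0:x0+250],None,fx=S,fy=S,interpolation=cv2.INTER_CUBIC)
for P,col in ((circ(0,-.075,.152,.025),(0,0,255)),(circ(0,-.075,.152,.022),(0,255,0)),(circ(0,.075,.152,.025),(255,0,0))):
    for u in wproj(P,pose): cv2.circle(c,tuple(int(v) for v in (u+.5-[x0,y0])*S),1,col,-1)
cv2.imwrite("pics/w15c.png",c)
E
```

```text
[0.4675 0.2388 0.237 ] [ 0.429 -0.244 -0.669  0.558 -0.178  0.261] [1.1 0.2 0.5] 14.4333 0.06838377907967708
now [0.4677 0.2379 0.237 ] t 14.48 gap 0.0682
shift tool cm [8.88 0.04 0.06]
turn deg [ 0.03  0.   -0.05]
shift in goal axes cm [8.88 0.05 0.06]
[ 0.427 -0.244 -0.67   0.558 -0.178  0.261]
```

View pics/w15c.png

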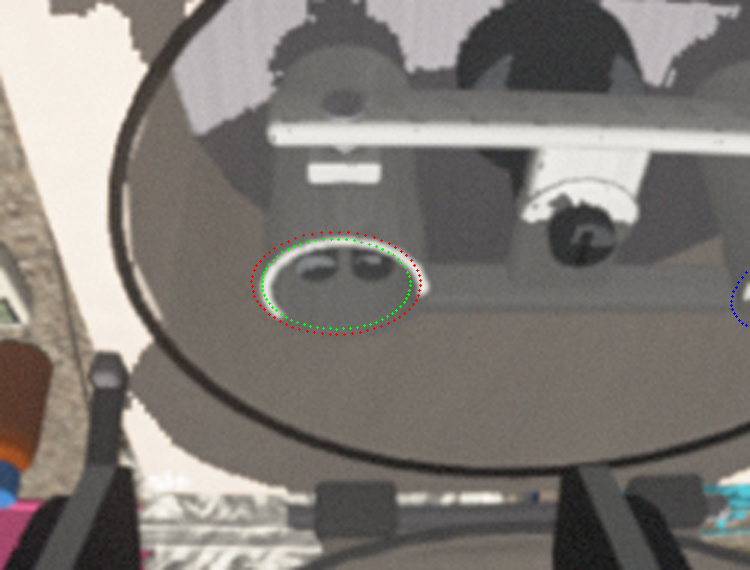

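Emit:
drive_tool:
  plan:
    - [[2,0,0,0,0,0,0.8],[2.5,0,0,0,0,0,0.8],[2.5,0,0,0,0,0,0.8],[2,0,0,0,0,0,0.8],[1,0,0,0,0,0,0.8]]

```text
clock: 14.9
tcp_pos: [0.5253, 0.2422, 0.1531]
orientation: [0.885, -0.025, 0.462, 0.048]
wrist_force: [-0.2, 0.1, -0.4]
finger_gap: 0.0683
```

Emit:
drive_tool:
  plan:
    - [[1,0,0,0,0,0,0.8],[1,0,0,0,0,0,0.8],[0.5,0,0,0,0,0,0.8],[0,0,0,0,0,0,0.8],[0,0,0,0,0,0,0.8]]

```text
clock: 15.32
tcp_pos: [0.5394, 0.245, 0.135]
orientation: [0.886, -0.025, 0.461, 0.049]
wrist_force: [0.6, 0.6, 0.3]
finger_gap: 0.0684
```

```bash
python3 look.py w16; python3 - <<'E'
from h import *
w=want()
delta(bgoal(),w); print(tcp()[2]["joint_pos"].round(3))
im=cv2.imread("pics/w16_raw.png")
cv2.imwrite("pics/w16c.png",cv2.resize(im[140:330,150:400],None,fx=3.1,fy=3.1,interpolation=cv2.INTER_CUBIC))
E
```

```text
[0.5394 0.245  0.135 ] [ 0.372 -0.01  -0.753  0.232 -0.149  0.217] [0.6 0.6 0.3] 15.3167 0.06837879706219785
now [0.5395 0.2453 0.1355] t 15.37 gap 0.0685
shift tool cm [ 4.43  0.11 -0.04]
turn deg [-0.09  0.06 -0.01]
shift in goal axes cm [ 4.43  0.11 -0.04]
[ 0.372 -0.01  -0.753  0.232 -0.149  0.217]
```

View pics/w16c.png

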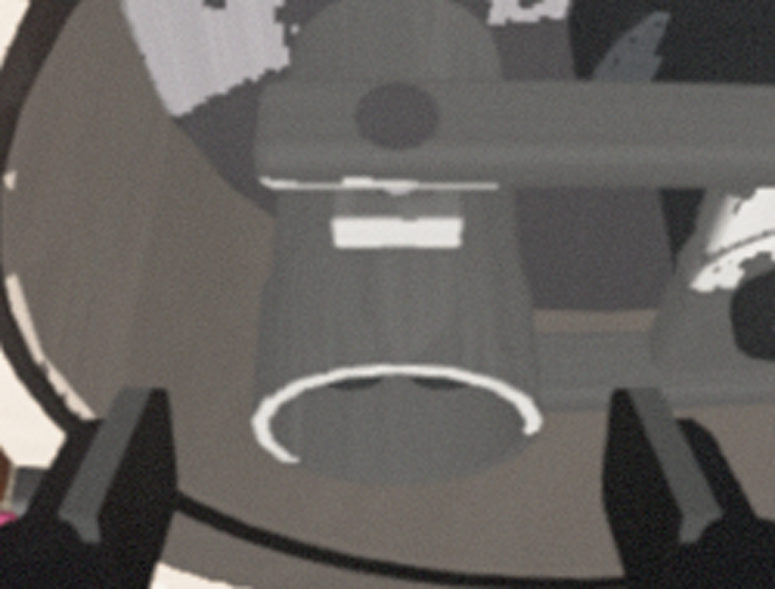

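Emit:
drive_tool:
  plan:
    - [[0.8,0.1,0,0,0,0,0.8],[0.8,0.05,0,0,0,0,0.8],[0.8,0,0,0,0,0,0.8],[0.6,0,0,0,0,0,0.8],[0.4,0,0,0,0,0,0.8]]

```text
clock: 15.78
tcp_pos: [0.5586, 0.2496, 0.1061]
orientation: [0.886, -0.025, 0.461, 0.049]
wrist_force: [0.2, -0.1, -0.2]
finger_gap: 0.0683
```

```bash
python3 look.py w17; python3 - <<'E'
from h import *
w=want()
delta(bgoal(),w)
im=cv2.imread("pics/w17_raw.png")
cv2.imwrite("pics/w17c.png",cv2.resize(im[140:330,150:400],None,fx=3.1,fy=3.1,interpolation=cv2.INTER_CUBIC))
E
```

```text
[0.5586 0.2496 0.1061] [ 0.365  0.068 -0.76   0.148 -0.144  0.21 ] [ 0.2 -0.1 -0.2] 15.7833 0.06825797318414686
now [0.5586 0.2495 0.1056] t 15.83 gap 0.0681
shift tool cm [ 0.87 -0.09  0.09]
turn deg [-0.02 -0.05 -0.02]
shift in goal axes cm [ 0.87 -0.09  0.09]
```

View pics/w17c.png

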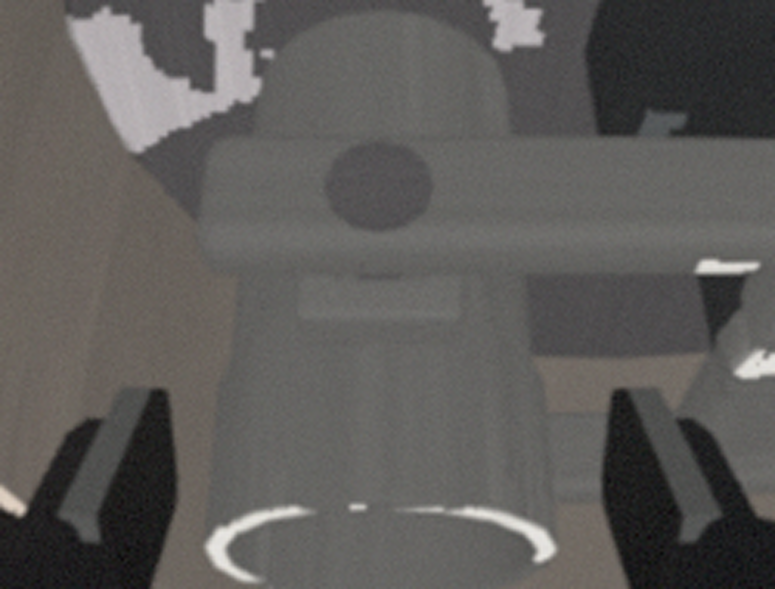

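Emit:
drive_tool:
  plan:
    - [[0.4,-0.1,0,0,0,0,0.8],[0.4,0,0,0,0,0,0.8],[0,0,0,0,0,0,0.8],[0,0,0,0,0,0,0.8],[0,0,0,0,0,0,0.8]]

```text
clock: 16.25
tcp_pos: [0.5633, 0.2492, 0.101]
orientation: [0.886, -0.025, 0.461, 0.05]
wrist_force: [0.4, 0.3, 0.1]
finger_gap: 0.0683
```

```bash
python3 look.py w18; python3 - <<'E'
from h import *
w=want()
delta(bgoal(),w)
im=cv2.imread("pics/w18_raw.png")
cv2.imwrite("pics/w18c.png",cv2.resize(im[140:330,150:400],None,fx=3.1,fy=3.1,interpolation=cv2.INTER_CUBIC))
E
```

```text
[0.5633 0.2492 0.101 ] [ 0.36   0.082 -0.761  0.13  -0.141  0.206] [0.4 0.3 0.1] 16.25 0.06825163101359434
now [0.5633 0.2493 0.1011] t 16.3 gap 0.0682
shift tool cm [ 0.23 -0.02 -0.04]
turn deg [-0.04  0.07 -0.05]
shift in goal axes cm [ 0.23 -0.02 -0.04]
```

View pics/w18c.png

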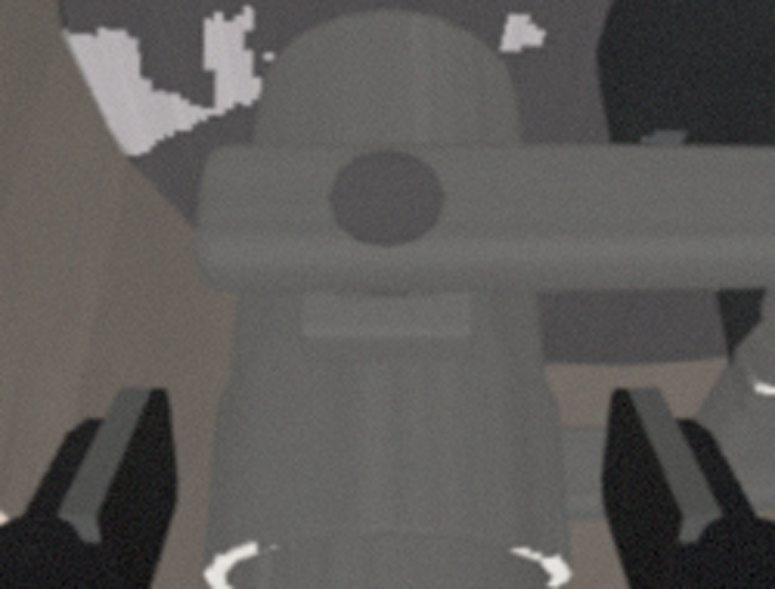

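Emit:
drive_tool:
  plan:
    - [[0,0,0,0,0,0,0.7],[0,0,0,0,0,0,0.65],[0,0,0,0,0,0,0.6],[0,0,0,0,0,0,0.55],[0,0,0,0,0,0,0.5]]
  squeeze: 50

```text
clock: 16.72
tcp_pos: [0.5634, 0.2496, 0.1012]
orientation: [0.886, -0.025, 0.46, 0.05]
wrist_force: [-0.7, 1.5, 2.2]
finger_gap: 0.049
```

Emit:
drive_tool:
  plan:
    - [[0,0,0,0,0,0,0.4],[0,0,0,0,0,0,0.3],[0,0,0,0,0,0,0.3],[0,0,0,0,0,0,0.3],[0,0,0,0,0,0,0.3]]

```text
clock: 17.13
tcp_pos: [0.5634, 0.2496, 0.1011]
orientation: [0.886, -0.025, 0.46, 0.05]
wrist_force: [-1.9, 1.8, 2.8]
finger_gap: 0.0493
```

```bash
python3 look.py w19; python3 - <<'E'
from h import *
im=cv2.imread("pics/w19_raw.png")
cv2.imwrite("pics/w19c.png",cv2.resize(im[140:330,150:400],None,fx=3.1,fy=3.1,interpolation=cv2.INTER_CUBIC))
E
```

```text
[0.5634 0.2496 0.1011] [ 0.361  0.082 -0.761  0.13  -0.141  0.206] [-1.9  1.8  2.8] 17.1333 0.04933705584416528
```

View pics/w19c.png

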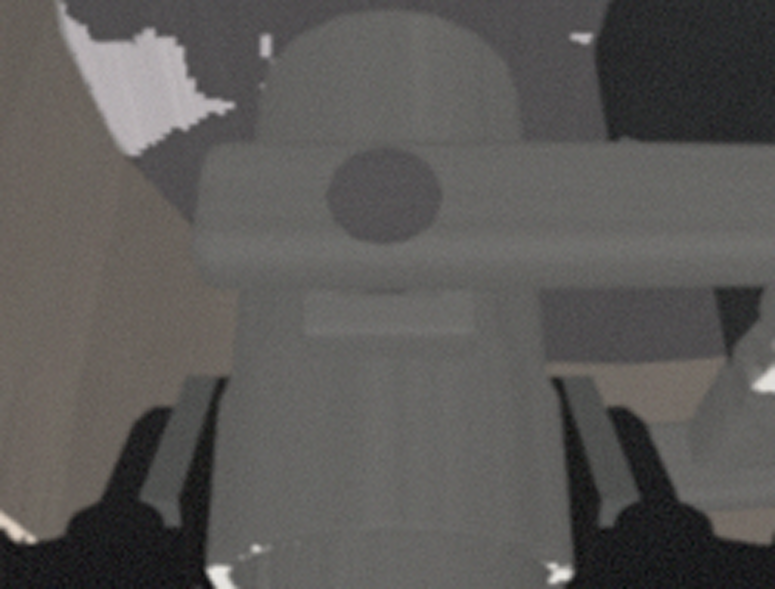

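Emit:
drive_tool:
  plan:
    - [[-0.16,0,0.11,0,0,0,0.3],[-0.33,0,0.23,0,0,0,0.3],[-0.41,0,0.29,0,0,0,0.3],[-0.41,0,0.29,0,0,0,0.3],[-0.41,0,0.29,0,0,0,0.3]]
  squeeze: 60

```text
clock: 17.6
tcp_pos: [0.5629, 0.2489, 0.1218]
orientation: [0.886, -0.025, 0.461, 0.049]
wrist_force: [-0.5, -0.5, -4.3]
finger_gap: 0.0493
```

```bash
python3 look.py w20
```

```text
[0.5629 0.2489 0.1218] [ 0.36   0.051 -0.73   0.194 -0.141  0.206] [-0.5 -0.5 -4.3] 17.6 0.04926080195914743
```

View pics/w20.png

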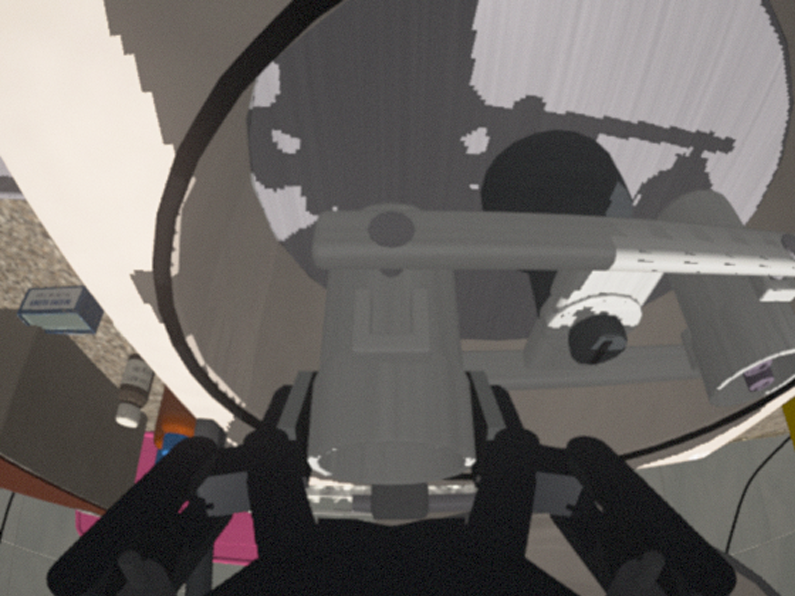

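Emit:
drive_tool:
  plan:
    - [[-0.8,0,0.57,0,0,0,0.3],[-0.9,0,0.63,0,0,0,0.3],[-0.9,0,0.63,0,0,0,0.3],[-0.9,0,0.63,0,0,0,0.3],[-0.9,0,0.63,0,0,0,0.3]]

```text
clock: 18.07
tcp_pos: [0.5632, 0.249, 0.1763]
orientation: [0.886, -0.025, 0.461, 0.049]
wrist_force: [-0.6, -0.4, -3.2]
finger_gap: 0.0492
```

```bash
python3 look.py w21;python3 - <<'E'
from h import *
s=env.read_camera("scene")[:,:,::-1]
cv2.imwrite("pics/s21.png",cv2.resize(s[130:320,130:340],None,fx=3.5,fy=3.1,interpolation=cv2.INTER_CUBIC))
E
```

```text
[0.5632 0.249  0.1763] [ 0.36  -0.015 -0.642  0.347 -0.141  0.206] [-0.6 -0.4 -3.2] 18.0667 0.04920656262958864
```

View pics/w21.png

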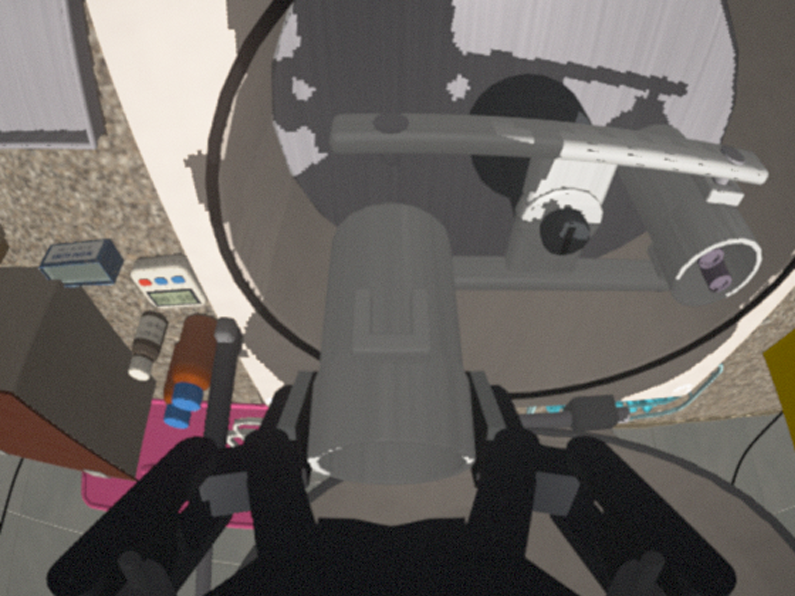

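View pics/s21.png

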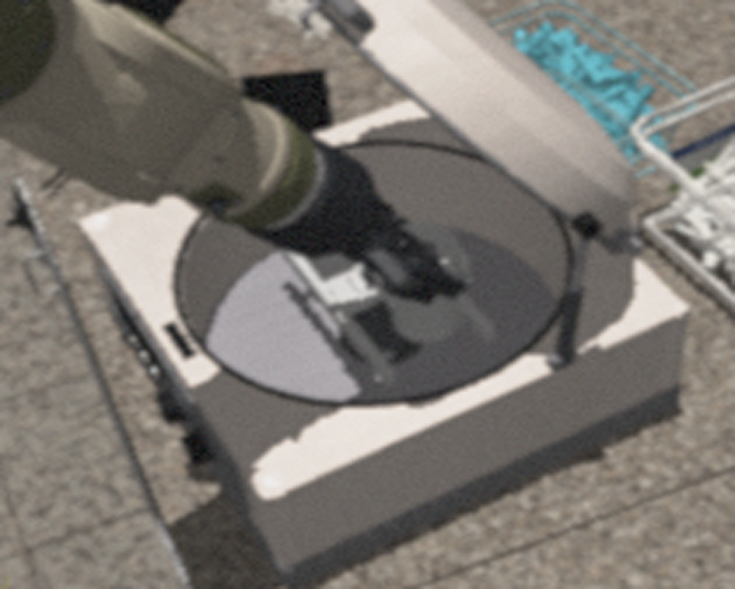

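Emit:
drive_tool:
  plan:
    - [[-0.8,0,0.5,0,0,0,0.3],[-1,0,0.2,0,0,0,0.3],[-1.5,0,0,0,0,0,0.3],[-2,0,0,0,0,0,0.3],[-2,0,0,0,0,0,0.3]]

```text
clock: 18.58
tcp_pos: [0.5262, 0.2446, 0.2382]
orientation: [0.885, -0.026, 0.462, 0.049]
wrist_force: [-0.1, 0.7, -3.6]
finger_gap: 0.049
```

```bash
cat >> h.py <<'E'
OFFB=fr(CEN,[[0,-.0725,.062]])[0]-np.array([.5634,.2494,.1011])
E
python3 - <<'E'
from h import *
print(OFFB, tcp()[2]["wrist_force"].round(1),tcp()[2]["joint_pos"].round(3))
b=fr(TRAY,[[.02,.035,.002]])[0]
delta(b-OFFB+[0,0,.18],want()); delta(b-OFFB,want())
E
```

```text
[-0.0276474  -0.00285141 -0.0391    ] [-0.1  0.7 -3.6] [ 0.382 -0.135 -0.584  0.53  -0.154  0.224]
now [0.5262 0.2446 0.2382] t 18.58 gap 0.049
shift tool cm [ -0.64 -24.62  -3.89]
turn deg [-0.03 -0.1   0.  ]
shift in goal axes cm [ -0.64 -24.62  -3.9 ]
now [0.5262 0.2446 0.2382] t 18.58 gap 0.049
shift tool cm [ 14.13 -24.62 -14.19]
turn deg [-0.03 -0.1   0.  ]
shift in goal axes cm [ 14.1  -24.62 -14.22]
```

Emit:
drive_tool:
  plan:
    - [[0,-1.5,0,0,0,0,0.3],[0,-2,0,0,0,0,0.3],[0,-2.5,0,0,0,0,0.3],[0,-2.5,0,0,0,0,0.3],[0,-2.5,0,0,0,0,0.3]]

```text
clock: 19.0
tcp_pos: [0.5389, 0.1349, 0.2384]
orientation: [0.886, -0.026, 0.461, 0.05]
wrist_force: [-0.4, 0.5, -4.2]
finger_gap: 0.0487
```

Emit:
drive_tool:
  plan:
    - [[0,-2.5,0,0,0,0,0.3],[0,-2.5,0,0,0,0,0.3],[0,-2.5,0,0,0,0,0.3],[0,-2,0,0,0,0,0.3],[0,-1.5,0,0,0,0,0.3]]

```text
clock: 19.42
tcp_pos: [0.5514, 0.0244, 0.2383]
orientation: [0.886, -0.025, 0.461, 0.048]
wrist_force: [1.4, -1.2, -2.6]
finger_gap: 0.0488
```

Emit:
drive_tool:
  plan:
    - [[0,-1.5,0,-2.5,0,1.75,0.3],[0,-0.5,0,-4,0,2.8,0.3],[0,0,0,-4,0,2.8,0.3],[0,0,0,-4,0,2.8,0.3],[0,0,0,-4,0,2.8,0.3]]

```text
clock: 19.83
tcp_pos: [0.5537, 0.0059, 0.2384]
orientation: [0.859, -0.116, 0.447, 0.223]
wrist_force: [1.3, -0.0, -3.3]
finger_gap: 0.0489
```

Emit:
drive_tool:
  plan:
    - [[0,0,0,-1.6,0,1.15,0.3],[0,0,0,0,0,0,0.3],[0,0,0,0,0,0,0.3],[0,0,0,0,0,0,0.3],[0,0,0,0,0,0,0.3]]

```text
clock: 20.25
tcp_pos: [0.5539, 0.0071, 0.2389]
orientation: [0.855, -0.123, 0.445, 0.237]
wrist_force: [0.3, 0.3, -3.5]
finger_gap: 0.0493
```

```bash
python3 look.py w22; python3 - <<'E'
from h import *
b=fr(TRAY,[[.035,.035,.002]])[0]
w=want(35,CEN[2]+np.radians(24.5)); off=R.from_euler("z",24.5,degrees=True).apply(OFFB)
delta(b-off+[0,0,.10],w); delta(b-off,w)
E
```

```text
[0.5539 0.0071 0.2389] [-0.419 -0.101 -0.52   0.769  0.49  -0.861] [ 0.3  0.3 -3.5] 20.25 0.049339875534163545
now [0.5539 0.0071 0.2391] t 20.3 gap 0.0491
shift tool cm [ 6.78  1.16 -7.39]
turn deg [ 0.03  0.07 -0.07]
shift in goal axes cm [ 6.79  1.16 -7.39]
now [0.5539 0.0071 0.2391] t 20.3 gap 0.0491
shift tool cm [ 14.96   1.15 -13.14]
turn deg [ 0.03  0.07 -0.07]
shift in goal axes cm [ 14.98   1.16 -13.12]
```

View pics/w22.png

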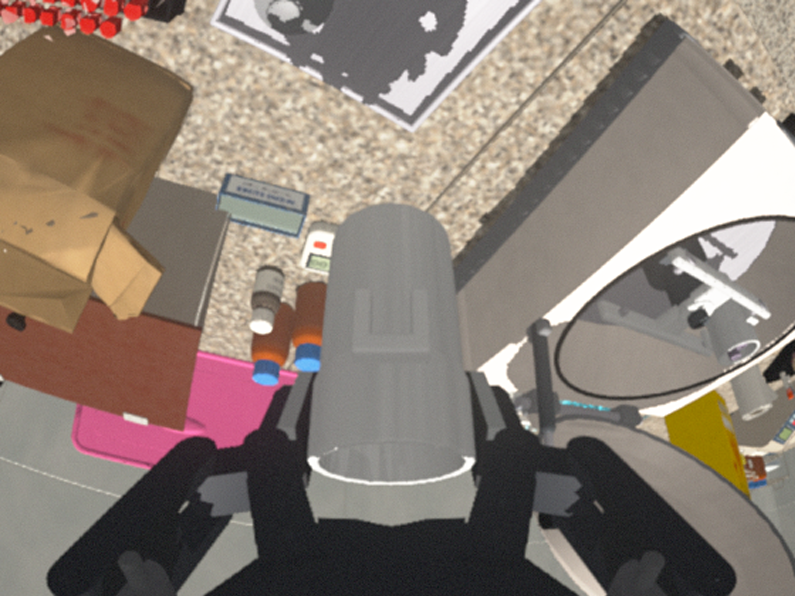

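Emit:
drive_tool:
  plan:
    - [[1.3,0.3,-1.4,0,0,0,0.3],[1.4,0.3,-1.5,0,0,0,0.3],[1.4,0.3,-1.5,0,0,0,0.3],[1.4,0.2,-1.5,0,0,0,0.3],[1.3,0,-1.4,0,0,0,0.3]]

```text
clock: 20.72
tcp_pos: [0.5299, 0.0063, 0.1407]
orientation: [0.855, -0.123, 0.445, 0.237]
wrist_force: [0.1, 0.1, -4.2]
finger_gap: 0.0489
```

Emit:
drive_tool:
  plan:
    - [[1.2,0,-0.85,0,0,0,0.3],[1.2,0,-0.85,0,0,0,0.3],[1,0,-0.7,0,0,0,0.3],[0,0,0,0,0,0,0.3],[0,0,0,0,0,0,0.3]]

```text
clock: 21.13
tcp_pos: [0.5301, 0.0061, 0.0996]
orientation: [0.855, -0.122, 0.445, 0.237]
wrist_force: [0.2, 0.3, -3.3]
finger_gap: 0.0491
```

```bash
python3 look.py w23; python3 - <<'E'
from h import *
b=fr(TRAY,[[.035,.035,.002]])[0]
w=want(35,CEN[2]+np.radians(24.5)); off=R.from_euler("z",24.5,degrees=True).apply(OFFB)
delta(b-off,w)
im=env.read_camera("top")[:,:,::-1]
cv2.imwrite("pics/t23.png",cv2.resize(im[205:305,300:400],None,fx=6,fy=6,interpolation=cv2.INTER_CUBIC))
E
```

```text
[0.5301 0.0061 0.0996] [-0.447 -0.    -0.806  0.398  0.501 -0.892] [ 0.2  0.3 -3.3] 21.1333 0.049108843356185844
now [0.5309 0.0057 0.1006] t 21.18 gap 0.049
shift tool cm [ 4.8   0.11 -3.51]
turn deg [ 0.05  0.1  -0.06]
shift in goal axes cm [ 4.81  0.11 -3.51]
```

View pics/w23.png

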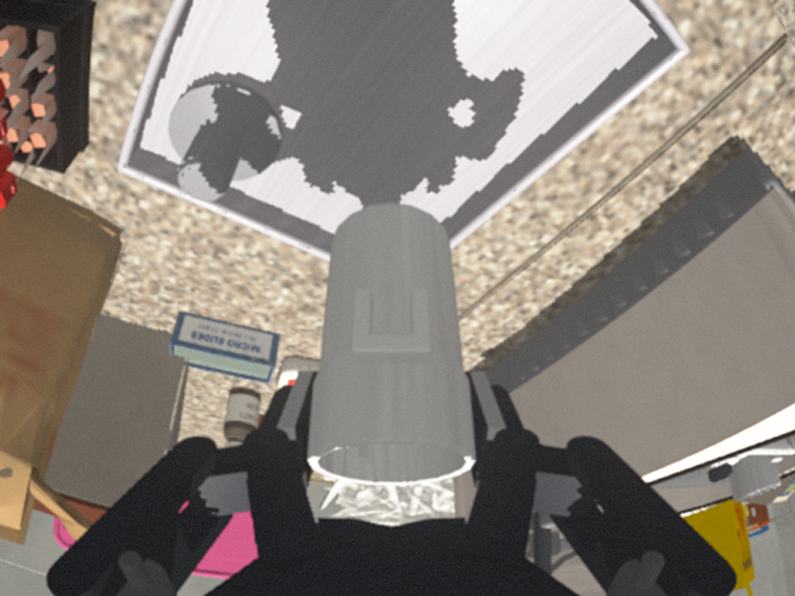

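View pics/t23.png

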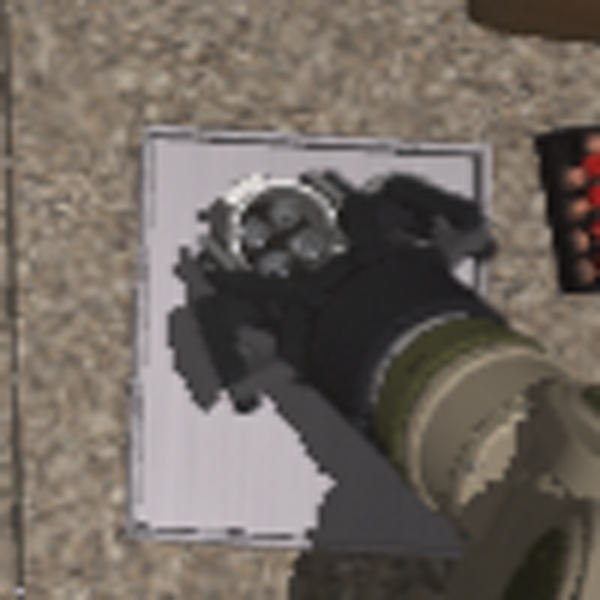

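```bash
python3 - <<'E'
from h import *
p=unproj("top",[[285/6+300,222/6+205]],.151)[0];print(p)
x,y,a=TRAY;d=p[:2]-[x,y];print(d[0]*np.cos(a)+d[1]*np.sin(a),-d[0]*np.sin(a)+d[1]*np.cos(a))
E
```

```text
[ 0.51202018 -0.01029384  0.151     ]
0.04175776656248618 0.03321519151240983
```

Emit:
drive_tool:
  plan:
    - [[0.8,0,-0.57,0,0,0,0.3],[1,0,-0.7,0,0,0,0.3],[1,0,-0.7,0,0,0,0.3],[0.8,0,-0.57,0,0,0,0.3],[0.5,0,-0.36,0,0,0,0.3]]

```text
clock: 21.65
tcp_pos: [0.5311, 0.0052, 0.05]
orientation: [0.855, -0.123, 0.444, 0.237]
wrist_force: [-1.2, 1.0, -3.4]
finger_gap: 0.0487
```

```bash
python3 look.py w24; python3 - <<'E'
from h import *
b=fr(TRAY,[[.035,.035,.002]])[0]
w=want(35,CEN[2]+np.radians(24.5)); off=R.from_euler("z",24.5,degrees=True).apply(OFFB)
delta(b-off,w)
E
```

```text
[0.5311 0.0052 0.05  ] [-0.448  0.086 -0.879  0.236  0.501 -0.892] [-1.2  1.  -3.4] 21.65 0.048728877460296104
now [0.5304 0.0054 0.0491] t 21.7 gap 0.0494
shift tool cm [ 0.62  0.1  -0.5 ]
turn deg [ 0.    0.04 -0.08]
shift in goal axes cm [ 0.62  0.1  -0.5 ]
```

View pics/w24.png

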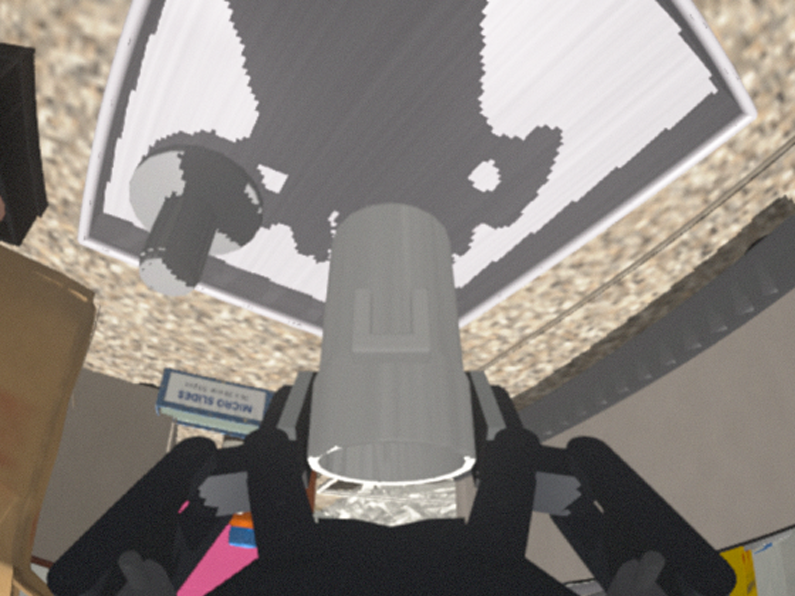

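Emit:
drive_tool:
  plan:
    - [[0.08,0,-0.06,0,0,0,0.3],[0.08,0,-0.06,0,0,0,0.3],[0.08,0,-0.06,0,0,0,0.3],[0.08,0,-0.06,0,0,0,0.3],[0.08,0,-0.06,0,0,0,0.3]]

```text
clock: 22.12
tcp_pos: [0.5308, 0.0051, 0.0453]
orientation: [0.855, -0.123, 0.444, 0.237]
wrist_force: [-0.1, 0.5, -3.8]
finger_gap: 0.0492
```

Emit:
drive_tool:
  plan:
    - [[0.06,0,-0.04,0,0,0,0.3],[0.06,0,-0.04,0,0,0,0.3],[0.04,0,-0.03,0,0,0,0.3],[0,0,0,0,0,0,0.3],[0,0,0,0,0,0,0.3]]

```text
clock: 22.53
tcp_pos: [0.5304, 0.0054, 0.0427]
orientation: [0.855, -0.123, 0.445, 0.237]
wrist_force: [-0.5, -0.7, -4.1]
finger_gap: 0.0488
```

Emit:
drive_tool:
  plan:
    - [[0.04,0,-0.03,0,0,0,0.3],[0.04,0,-0.03,0,0,0,0.3],[0.04,0,-0.03,0,0,0,0.3],[0,0,0,0,0,0,0.3],[0,0,0,0,0,0,0.3]]

```text
clock: 22.95
tcp_pos: [0.5306, 0.0054, 0.0417]
orientation: [0.855, -0.123, 0.444, 0.237]
wrist_force: [-2.5, -0.3, 2.0]
finger_gap: 0.0491
```

Emit:
drive_tool:
  plan:
    - [[0,0,0,0,0,0,0.6],[0,0,0,0,0,0,0.65],[0,0,0,0,0,0,0.7],[0,0,0,0,0,0,0.75],[0,0,0,0,0,0,0.8]]

```text
clock: 23.37
tcp_pos: [0.5305, 0.0052, 0.0414]
orientation: [0.855, -0.123, 0.445, 0.237]
wrist_force: [0.2, -1.1, 0.2]
finger_gap: 0.0681
```

```bash
python3 look.py w25
```

```text
[0.5305 0.0052 0.0414] [-0.449  0.103 -0.89   0.21   0.501 -0.893] [ 0.2 -1.1  0.2] 23.3667 0.06809569112633254
```

View pics/w25.png

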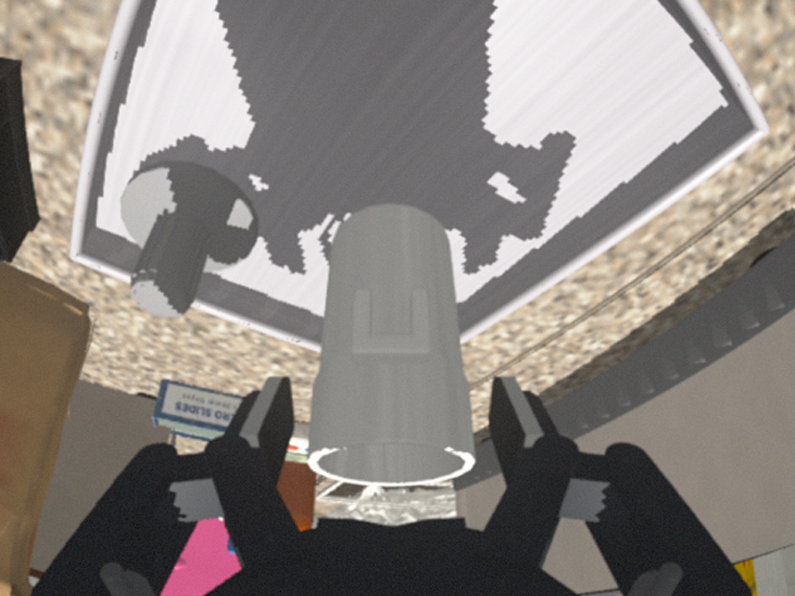

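Released: the bucket stands upright (rim around pixel (392,463)), clear of both fingers; the cap is at (185,220). I'll back the hand out along its axis.

Emit:
drive_tool:
  plan:
    - [[-0.6,0,0,0,0,0,0.8],[-1.2,0,0,0,0,0,0.8],[-2,0,0,0,0,0,0.8],[-2.5,0,0,0,0,0,0.8],[-2.5,0,0,0,0,0,0.8]]

```text
clock: 23.83
tcp_pos: [0.4859, -0.0204, 0.114]
orientation: [0.855, -0.122, 0.445, 0.237]
wrist_force: [0.0, -1.1, 0.5]
finger_gap: 0.0683
```

Emit:
drive_tool:
  plan:
    - [[-3,0,0,0,0,0,0.8],[-3,0,0,0,0,0,0.8],[-3,0,0,0,0,0,0.8],[-2,0,0,0,0,0,0.8],[0,0,0,0,0,0,0.8]]

```text
clock: 24.25
tcp_pos: [0.4334, -0.0555, 0.2074]
orientation: [0.856, -0.124, 0.443, 0.235]
wrist_force: [0.4, -0.5, 0.3]
finger_gap: 0.0686
```

```bash
python3 look.py w26; python3 - <<'E'
from h import *
for n,(x0,y0,ww,hh) in {"top":(160,180,240,130),"scene":(150,140,200,270)}.items():
    im=env.read_camera(n)[:,:,::-1]
    cv2.imwrite(f"pics/{n}26.png",cv2.resize(im[y0:y0+hh,x0:x0+ww],None,fx=3 if n=="top" else 2.2,fy=3 if n=="top" else 2.2,interpolation=cv2.INTER_CUBIC))
E
```

```text
[ 0.4334 -0.0555  0.2074] [-0.761 -0.231 -0.683  0.926  0.587 -1.241] [ 0.4 -0.5  0.3] 24.25 0.06860070652062297
```

View pics/top26.png

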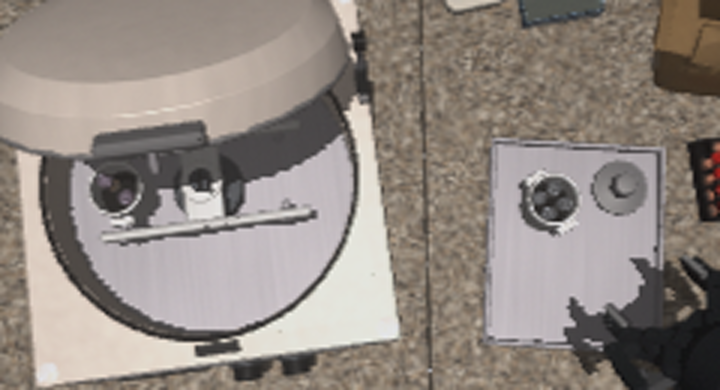

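View pics/scene26.png

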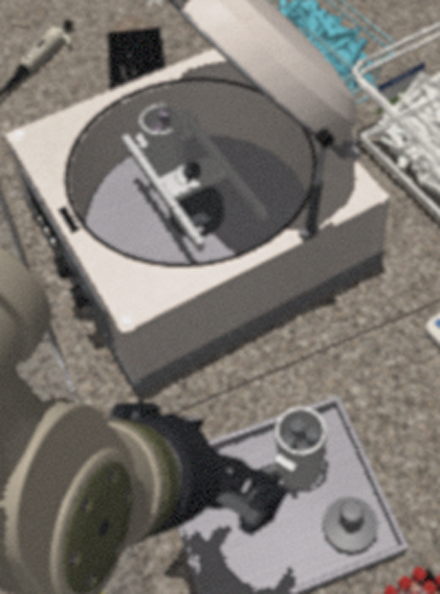

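View pics/w26.png

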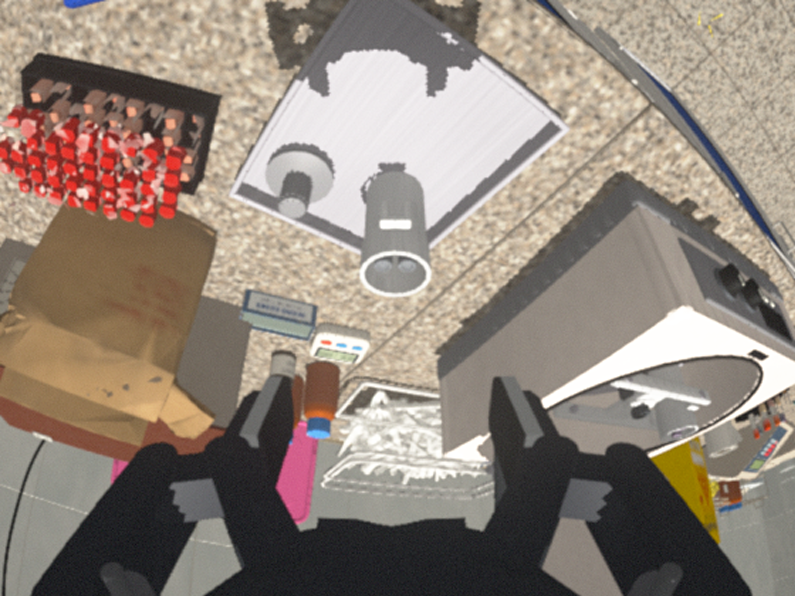

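```bash
python3 - <<'E'
from h import *
x,y,a=TRAY
for n,uv,z in(("top",(551/3+160,199/3+180),.092),("scene",(300/2.2+150,431/2.2+140),.092),("top",(624/3+160,185/3+180),.049),("scene",(351/2.2+150,510/2.2+140),.049)):
    p=unproj(n,[uv],z)[0];d=p[:2]-[x,y];print(n,z,(d[0]*np.cos(a)+d[1]*np.sin(a)).round(4),(-d[0]*np.sin(a)+d[1]*np.cos(a)).round(4))
print(env.hand_in())
E
```

```text
top 0.092 0.0358 0.0356
scene 0.092 0.0362 0.0319
top 0.049 0.058 -0.0407
scene 0.049 0.0597 -0.0425
the job is handed in; nothing more can be done
None
```

I took the cap off and laid it in the tray knob up, lifted the bucket straight up off its pins, and stood it upright beside the cap. I handed the job in at about 24 s of the 72 s limit; no verdict was reported.

**Last checks:**
- **Positions:** The top and scene cameras agree within 4 mm. In the tray frame the bucket is at about (0.036, 0.034) m and the cap at about (0.059, -0.042) m, both inside the limits.
- **State of the scene:** By eye in the pictures, both stand upright and released, the balance bucket still hangs in its place, and the hand is clear of everything. I did not measure tilt or the balance bucket's position in numbers.
- **Forces:** The highest wrist force I read was about 20 N, when the cap met the tray floor. The bucket touched down with only a few newtons. No reading showed the lid being touched.

**One disagreement:** In the pictures the finger ends sit about 30 mm behind the stated TCP, where the text puts them at the TCP. I set the grasp depths from the pictures and checked the wrist force while moving in.

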